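# Stick a cake card to its presentation drum and roll it down

### The job

Lay the brown log-cake card flat on the white presentation drum, over the two strips of double-sided tape, centred with an even border all round and its length along the drum. Then take the pastry roller from its stand and roll the card down with firm, even pressure (about a kilogram's weight, and never so hard that it dents the card), barrel square across the card: from the end nearest you to the far end and back again without lifting. Hang the roller back in its stand, and leave the other things on the bench where they are.

Things in the scene. Friction and masses are not known exactly. Their poses are not given: they have to be found in the camera images.
- drum: White cake drum: loose rigid board 210 x 90 x 12 mm, 0.45 kg, on the bench; two flat strips of tape (160 x 18 mm) along its top mark where the card goes (they add no height and no extra grip). Origin: centre of its underside; x along its length, pointing away from the robot (the -x end is nearest the robot), y across its width, z up.
- card: Brown log-cake card: loose rigid sheet 180 x 60 x 5 mm, about 60 g, at first flat on the bench left or right of the drum. Pick it up by its long edges, across its 60 mm width. Origin: centre of its underside; x along its length, y across its width, z up. Centred on the drum it leaves a border of 15 mm all round.
- roller: Pastry roller, 0.45 kg: flat-sided wooden grip 24 (x) x 102 (y) x 30 (z) mm, above and parallel to a white barrel, 44 mm diameter, 100 mm long; steel cheeks at y = +-53 mm join them. A 10 mm rod through the grip sticks out to y = +-78 mm; by it the roller hangs. Origin: centre of the grip; barrel axle 66 mm and barrel underside 88 mm below. Rolls along its x; alike both ways round.
- roller_axle (a point): Centre of the barrel, on its axle, 66 mm below the centre of the roller's grip.
- barrel (a joint): Turning angle of the roller's barrel in its yoke, rad; it turns freely and without limit.
- stand: Steel rolling-pin stand, fixed: base plate 90 (x) x 156 (y) x 8 mm, two upright Y forks at y = +-68 mm, 8 mm thick. Each ends in a 90 degree V, 46 mm wide at its open top, 125 mm above the bench; the roller's rod ends lie in the Vs, which centre it along x, with 9 mm play each way along y. Origin: centre of its underside; y along the hanging roller's rod, z up.
- stand_seat (a point): Point midway between the two forks, 108 mm above the bench, where the centre of the roller's grip lies when it hangs in the stand (barrel hanging 20 mm above the bench).
- scale: Bystander: white bench scale 120 x 150 x 46 mm beyond the drum. Origin: centre of its underside.
- bowl: Bystander: steel bowl, 170 mm across and 75 mm high, at the right. Origin: centre of its underside.
- squeezer: Bystander: clear squeeze bottle, 60 mm diameter, 170 mm high, beyond the drum. Origin: centre of its underside.
- spatula: Bystander: spatula 260 mm long lying on the bench at the left. Origin: middle of its length on the bench.

How it is judged:
By the outcome, as a careful person would: the job done as asked, in the order asked, and still so for the second after the job is handed in, with the robot touching nothing.
It also fails if it takes over 72 s, if anything falls off the work surface, if the arm or the gripper's body presses on something with over 40 N, if the wrist force passes 120 N, or if a joint passes its speed limit or range.

### The arm

A 7-joint arm with a two-finger parallel gripper is mounted at the origin on the work surface. World frame = base frame: x ahead of the robot, y to its left, z up, the work surface at z = 0. Lengths are in m, angles in rad, forces in N, time in s.
With the tool pointing down it reaches from about 0.425 to 0.825 m from the base axis. Payload 3.6 kg.
Tool frame: the origin (TCP) lies between the finger pads; the fingertips stand 8 mm ahead of it and the grasp point (between the pads) lies 11 mm behind it; z points along the fingers, x is the direction in which the jaws open and shut, and the axes are right-handed (so a half turn about z gives the same grasp; the last joint's range is limited). The gripper opens to 85 mm and grips with 20 to 120 N. Pads are 22 mm wide; open, the fingers measure 114 mm over their backs; the gripper's body (76 mm by 85 mm) begins 54 mm behind the grasp point. The pads swing forward as they close: fully open they stand 13 mm farther back than shut.
Start: joints at [-1.177, 0.615, -0.013, 1.423, 0.008, 1.103, -0.04], TCP at [0.265, 0.594, 0.239] pointing down, gripper open.
Joint ranges: [-3.12, 3.12], [-0.3, 2.06], [-1.34, 1.32], [0.26, 2.42], [-1.36, 4.5], [0.01, 1.98], [-2.84, 2.84]. Speed limits (rad/s): [2.79, 2.79, 3.14, 3.14, 3.14, 3.14, 3.14].

### API

Orientations are given as a rotation vector (axis times angle).
In Python, from workcell import sense, capture, camera_info, sign_off gives the robot as it stands. The module is installed in compiled form; this text tells all that it offers.
- The arm moves only by the tool carry_out, never from a script. Its argument "plan" is a list of rows, each an object of numbers: "dx", "dy", "dz": the shift along the tool's x, y, z in mm; "wx", "wy", "wz": the turn, a rotation vector about the tool's x, y, z in rad; "claw": the finger opening in mm, from 0 to 85.4. A call has 1 to 5 rows; each row shifts and turns the pose as measured when the row begins, along the tool's axes as they then stand; what a row does not reach is not made up. A row lasts 1/8 s, in which the tool goes at most 62.5 mm and 10.7 degrees, less where a joint would pass 70% of its speed; a pose out of reach is approached as far as the arm can. A call is refused whole if a number of a shift passes 62.5 or a number of a turn 0.188, either way. A call with a gripper value outside its range is refused whole. The fingers move at their own pace and stop on an object; "newtons" is the grip in N (left out, the last holds). Time passes only in rows, so rows that do not move let the fingers close. It gives the time, the measured TCP pose, the force and the opening at its end, in the units of the state.
- sense(): the state, without advancing time (a new reading comes with each control period).
- capture(name): name is "side" or "top" or "wrist"; returns the picture (400x640x3 uint8, red, green, blue); there is no depth.
- camera_info(name): a dict with "K" (3x3 intrinsics, pixels), "cam_to_world" (4x4, takes a point from camera to world coordinates). Camera axes: x right, y down, z forward; pixel columns grow to the right and rows downward; lengths in m; the calibration is good to about 2 mm. A picture is of the moment at which its call begins: read the wrist's pose just before it. camera_info takes no time and is no camera call; for the wrist camera it gives the pose at the moment of the call.
- sign_off(): hands the job in, once; it reports no verdict.
The state is a dict: "t": time; "qpos": joint angles; "joint_vel": joint speeds; "effort": joint torques, N m; "tcp_pos": TCP position; "ee_rot": TCP orientation; "ft_force": force on the tool from outside, world axes, zero at the start; "wrist_torque": the same for the moment, N m; "opening": finger opening in m.
Only numpy, scipy, OpenCV 4.12 (cv2) and the standard library are available. Lean on these libraries where they do the work, as an engineer would, in place of code of your own. Each camera call takes 0.05 s, during which the arm holds its last target.

## Working session

There is one attempt and no reset: what is moved stays moved. The work goes in short steps, Python scripts to look and compute and a tool call to move; the robot and the scene stay as the last step left them, time stands still between calls to the robot, and variables do not carry over. Pictures are saved under pics/ and viewed, and the job is handed in when it is done.

Besides the shell and the picture viewer there is one more tool, called after ">>>" in YAML: its name, and indented under it one key for each argument. carry_out: Moves the arm, as the interface text tells. Its arguments: {"type":"object","properties":{"plan":{"type":"array"},"newtons":{"type":"number"}},"required":["plan"]}

```bash
mkdir -p pics
python3 - <<'E'
from workcell import *
import cv2
s=sense();print(s)
for n in ("side","top","wrist"):
    i=camera_info(n);print(n,i["K"].tolist() if hasattr(i["K"],'tolist') else i["K"],i["cam_to_world"])
    cv2.imwrite(f"pics/{n}0.png",capture(n)[:,:,::-1])
E
```

```text
{'t': 0.0, 'qpos': array([-1.17751946,  0.61592419, -0.01262282,  1.42494638,  0.00810195,
        1.10340877, -0.04041542]), 'joint_vel': array([ 0.00079779,  0.00021691, -0.00016845,  0.00034891,  0.0007222 ,
        0.0018285 , -0.00133945]), 'effort': array([ 3.15929483e-04, -4.69218957e+01,  2.59710979e-01, -1.71028447e+01,
        1.00966825e-02,  9.69967019e-03, -1.93102784e-05]), 'tcp_pos': array([0.26458793, 0.59286976, 0.23811916]), 'ee_rot': array([ 2.63424812,  1.70912773, -0.00344009]), 'ft_force': array([-0.12518554, -0.4061394 , -0.79576314]), 'wrist_torque': array([ 0.00117875,  0.02268581, -0.00390176]), 'opening': 0.08550063144696134}
side [[364.32925426619397, 0.0, 319.9059567883513], [0.0, 364.32925426619397, 203.9820570994641], [0.0, 0.0, 1.0]] [[ 0.77754104 -0.47832518  0.40820944  0.16285182]
 [-0.628826   -0.59431625  0.5013642  -0.58608074]
 [ 0.00279038 -0.64652395 -0.76288859  0.97576699]
 [ 0.          0.          0.          1.        ]]
top [[444.55306195457933, 0.0, 317.70050477408785], [0.0, 444.55306195457933, 195.22007394012957], [0.0, 0.0, 1.0]] [[ 2.34053767e-02 -9.93847082e-01  1.08259716e-01  4.66185252e-01]
 [-9.99726056e-01 -2.32654674e-02  2.55541025e-03 -7.21079322e-03]
 [-2.09741237e-05 -1.08289869e-01 -9.94119361e-01  1.52427516e+00]
 [ 0.00000000e+00  0.00000000e+00  0.00000000e+00  1.00000000e+00]]
wrist [[337.61074595158107, 0.0, 313.46016733228544], [0.0, 337.61074595158107, 191.11934467659194], [0.0, 0.0, 1.0]] [[ 0.40702203  0.87849742  0.25015067  0.20193233]
 [ 0.91341514 -0.39073516 -0.11401234  0.62080058]
 [-0.00241689  0.27489694 -0.96147066  0.37238332]
 [ 0.          0.          0.          1.        ]]
```

View pics/top0.png

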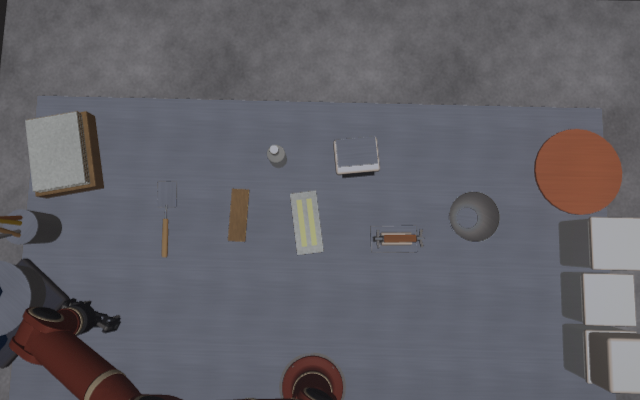

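View pics/side0.png

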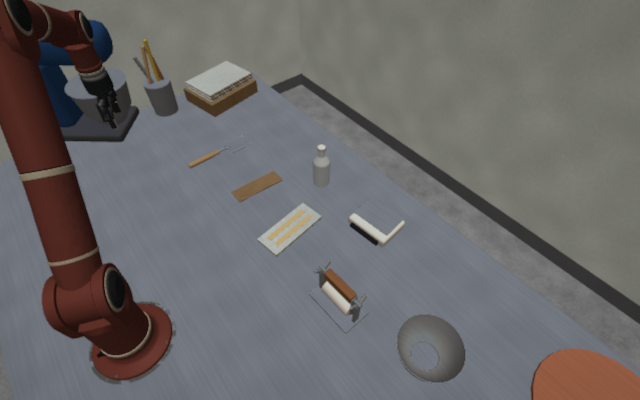

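View pics/wrist0.png

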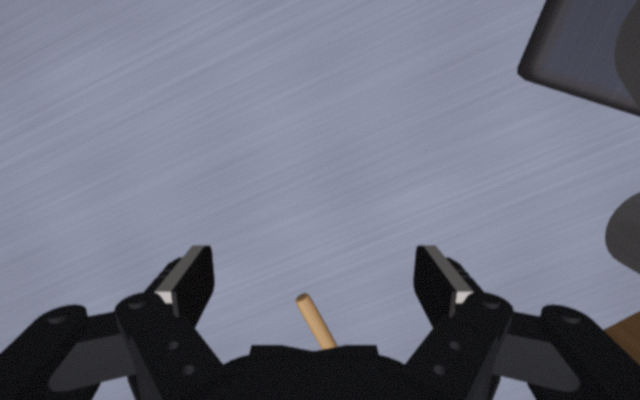

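```bash
cat > h.py <<'E'
from workcell import *
import numpy as np, cv2
from scipy.spatial.transform import Rotation as R
def cast(n,uv,z,info=None):
    i=info or camera_info(n);K=np.array(i["K"]);T=np.array(i["cam_to_world"])
    uv=np.atleast_2d(np.asarray(uv,float))
    d=(T[:3,:3]@(np.linalg.inv(K)@np.c_[uv,np.ones(len(uv))].T)).T
    o=T[:3,3]; return o+d*((z-o[2])/d[:,2])[:,None]
def proj(n,p,info=None):
    i=info or camera_info(n);K=np.array(i["K"]);T=np.linalg.inv(np.array(i["cam_to_world"]))
    c=T[:3,:3]@np.asarray(p,float).reshape(-1,3).T+T[:3,3:]; q=K@c; return (q[:2]/q[2]).T
def rect(n,mask,z,info=None):
    cs,_=cv2.findContours(mask,cv2.RETR_EXTERNAL,cv2.CHAIN_APPROX_NONE)
    c=max(cs,key=cv2.contourArea)
    p=cast(n,c[:,0,:],z,info)[:,:2]
    (cx,cy),(w,h),a=cv2.minAreaRect((p*1000).astype(np.float32))
    if w<h: w,h,a=h,w,a+90
    a=(a+90)%180-90
    return (cx,cy),(w,h),a
E
python3 - <<'E'
from h import *
for n in ("top","side"):
    im=cv2.imread(f"pics/{n}0.png");hsv=cv2.cvtColor(im,cv2.COLOR_BGR2HSV)
    H,S,V=cv2.split(hsv)
    boxes=dict(top=dict(card=(220,180,35,70),drum=(285,185,45,75),roller=(365,220,65,40)),side=dict(card=(225,165,65,40),drum=(250,200,80,60),roller=(300,255,80,80)))[n]
    for k,z in (("card",.005),("drum",.012),("roller",.123)):
        x,y,w,h=boxes[k]
        m=np.zeros_like(H)
        roi=(slice(y,y+h),slice(x,x+w))
        if k=="drum": mm=(V>150)
        else: mm=(H<20)&(S>80)
        m[roi]=mm[roi]*255
        print(n,k,rect(n,m,z), (m>0).sum())
    big=cv2.resize(im[150:270,210:510] if n=="top" else im[140:340,210:400],None,fx=2.6,fy=2.6,interpolation=cv2.INTER_CUBIC)
    cv2.imwrite(f"pics/{n}0b.png",big)
E
```

```text
top card ((559.2110595703125, 266.76995849609375), (176.28204345703125, 57.47056579589844), -2.1975860595703125) 868
top drum ((534.7656860351562, 40.35399627685547), (165.9702606201172, 82.06189727783203), 14.459059715270996) 730
top roller ((489.83935546875, -264.8653564453125), (100.56170654296875, 18.74199104309082), -88.65886163711548) 227
side card ((558.7296142578125, 264.2137756347656), (176.7467803955078, 57.5236701965332), -1.8141326904296875) 570
side drum ((539.2607421875, 32.6953125), (208.18699645996094, 89.04928588867188), 8.586318016052246) 1382
side roller ((486.3595886230469, -269.7564392089844), (104.35829162597656, 29.54371452331543), -87.40844655036926) 417
```

View pics/top0b.png

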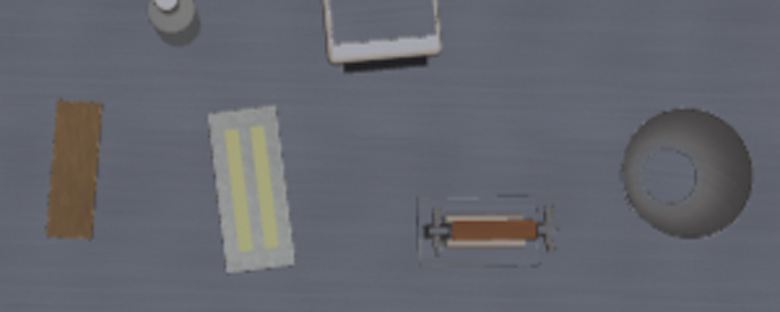

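View pics/side0b.png

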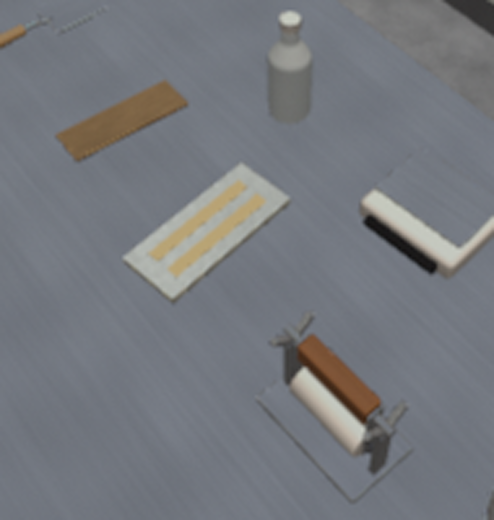

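```bash
cat >> h.py <<'E'
def Rdown(yaw):
    x=np.array([np.cos(yaw),np.sin(yaw),0]);z=np.array([0,0,-1.]);return np.c_[x,np.cross(z,x),z]
def go(p,yawdeg,n=None,show=True):
    """rows to TCP p (m), tool x at yaw, tool down"""
    s=sense();p0=s["tcp_pos"];R0=R.from_rotvec(s["ee_rot"]).as_matrix()
    Rt=Rdown(np.radians(yawdeg)); rv=R.from_matrix(R0.T@Rt).as_rotvec()
    d=np.asarray(p)-p0
    if n is None: n=int(max(np.ceil(np.linalg.norm(d)/.060),np.ceil(np.linalg.norm(rv)/.18),1))
    Rc=R0.copy();step=R.from_rotvec(rv/n).as_matrix()
    print("t %.2f tcp"%s["t"],np.round(p0*1000,1),"yaw %.2f"%np.degrees(np.arctan2(R0[1,0],R0[0,0])),"tilt(deg)",np.round(np.degrees([R0[0,2],R0[1,2]]),2),"F",np.round(s["ft_force"],1),"op %.1f"%(s["opening"]*1000))
    for i in range(n):
        print(np.round(Rc.T@d*1000/n,1),np.round(rv/n,4)); Rc=Rc@step
E
python3 - <<'E'
from h import *
go([.54,.2,.25],88)
E
```

```text
t 0.15 tcp [264.7 593.  238.4] yaw 65.95 tilt(deg) [-0.05 -0.11] F [-0.4 -0.6  0.7] op 85.1
[-27.4  45.7  -1.2] [-0.      0.0002 -0.0428]
[-29.3  44.5  -1.2] [-0.      0.0002 -0.0428]
[-31.2  43.2  -1.2] [-0.      0.0002 -0.0428]
[-33.   41.8  -1.2] [-0.      0.0002 -0.0428]
[-34.8  40.4  -1.3] [-0.      0.0002 -0.0428]
[-36.5  38.9  -1.3] [-0.      0.0002 -0.0428]
[-38.1  37.3  -1.3] [-0.      0.0002 -0.0428]
[-39.7  35.6  -1.3] [-0.      0.0002 -0.0428]
[-41.2  33.9  -1.3] [-0.      0.0002 -0.0428]
```

>>> carry_out:
  plan:
    - {"dx": -27, "dy": 46, "dz": -1, "wz": -0.043}
    - {"dx": -29, "dy": 44, "dz": -1, "wz": -0.043}
    - {"dx": -31, "dy": 43, "dz": -1, "wz": -0.043}
    - {"dx": -33, "dy": 42, "dz": -1, "wz": -0.043}
    - {"dx": -35, "dy": 40, "dz": -1, "wz": -0.043}

```text
invalid input at $.plan[0]: expected keys dx, dy, dz, wx, wy, wz, claw
```

Run:
```python
from h import *
go([.54,.2,.25],88)
```

```text
t 0.15 tcp [264.7 593.  238.4] yaw 65.95 tilt(deg) [-0.05 -0.11] F [-0.4 -0.6  0.7] op 85.1
[-27.4  45.7  -1.2] [-0.      0.0002 -0.0428]
[-29.3  44.5  -1.2] [-0.      0.0002 -0.0428]
[-31.2  43.2  -1.2] [-0.      0.0002 -0.0428]
[-33.   41.8  -1.2] [-0.      0.0002 -0.0428]
[-34.8  40.4  -1.3] [-0.      0.0002 -0.0428]
[-36.5  38.9  -1.3] [-0.      0.0002 -0.0428]
[-38.1  37.3  -1.3] [-0.      0.0002 -0.0428]
[-39.7  35.6  -1.3] [-0.      0.0002 -0.0428]
[-41.2  33.9  -1.3] [-0.      0.0002 -0.0428]
```

All seven keys are needed in every row.

>>> carry_out:
  plan:
    - {"dx": -27, "dy": 46, "dz": -1, "wx": 0, "wy": 0, "wz": -0.043, "claw": 85}
    - {"dx": -29, "dy": 44, "dz": -1, "wx": 0, "wy": 0, "wz": -0.043, "claw": 85}
    - {"dx": -31, "dy": 43, "dz": -1, "wx": 0, "wy": 0, "wz": -0.043, "claw": 85}
    - {"dx": -33, "dy": 42, "dz": -1, "wx": 0, "wy": 0, "wz": -0.043, "claw": 85}
    - {"dx": -35, "dy": 40, "dz": -1, "wx": 0, "wy": 0, "wz": -0.043, "claw": 85}

```text
t: 0.78
tcp_pos: [0.4176, 0.3751, 0.2405]
ee_rot: [-2.416, -2.005, 0.008]
ft_force: [-0.4, -0.6, 0.3]
opening: 0.0848
```

Run:
```python
from h import *
go([.54,.2,.25],88)
```

```text
t 0.78 tcp [417.6 375.1 240.5] yaw 79.39 tilt(deg) [-0.3  -0.12] F [-0.4 -0.6  0.3] op 84.8
[-37.4  38.1  -2.4] [-0.0012  0.0006 -0.0376]
[-38.8  36.7  -2.4] [-0.0012  0.0006 -0.0376]
[-40.2  35.2  -2.4] [-0.0012  0.0006 -0.0376]
[-41.5  33.7  -2.4] [-0.0012  0.0006 -0.0376]
```

>>> carry_out:
  plan:
    - {"dx": -37, "dy": 38, "dz": -2, "wx": -0.001, "wy": 0.001, "wz": -0.038, "claw": 85}
    - {"dx": -39, "dy": 37, "dz": -2, "wx": -0.001, "wy": 0.001, "wz": -0.038, "claw": 85}
    - {"dx": -40, "dy": 35, "dz": -2, "wx": -0.001, "wy": 0.001, "wz": -0.038, "claw": 85}
    - {"dx": -42, "dy": 34, "dz": -2, "wx": -0.001, "wy": 0.001, "wz": -0.038, "claw": 85}
    - {"dx": 0, "dy": 0, "dz": 0, "wx": 0, "wy": 0, "wz": 0, "claw": 70}

```text
t: 1.4
tcp_pos: [0.5468, 0.1868, 0.2472]
ee_rot: [2.262, 2.177, -0.004]
ft_force: [-0.8, -0.2, 0.2]
opening: 0.0705
```

```bash
cat >> h.py <<'E'
def snap(n,name):
    i=camera_info(n);im=capture(n)[:,:,::-1].copy();cv2.imwrite(f"pics/{name}.png",im)
    np.savez(f"pics/{name}.npz",K=i["K"],T=i["cam_to_world"]);return im,i
E
python3 - <<'E'
from h import *
go([.54,.2,.25],88)
im,i=snap("wrist","w1")
print(proj("wrist",[[.559,.265,.005],[.538,.033,.012],[.488,-.267,.123]],i))
E
```

```text
t 1.40 tcp [546.8 186.8 247.2] yaw 87.79 tilt(deg) [-0.02 -0.18] F [-0.8 -0.2  0.2] op 70.5
[12.9 -7.3 -2.8] [-0.0003  0.0031 -0.0037]
[[ 384.18832314  166.27869858]
 [ 175.82036393  156.62288942]
 [-282.25383358  131.99437649]]
```

View pics/w1.png

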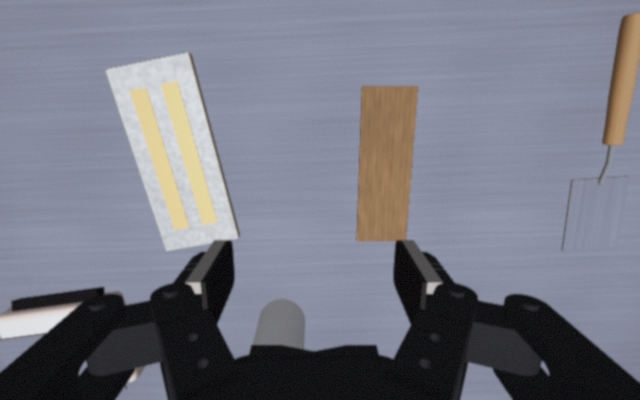

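```bash
cat >> h.py <<'E'
def load(name):
    z=np.load(f"pics/{name}.npz");return cv2.imread(f"pics/{name}.png"),dict(K=z["K"],cam_to_world=z["T"])
def pieces(name,n,what,z,box=None):
    im,i=load(name);hsv=cv2.cvtColor(im,cv2.COLOR_BGR2HSV);H,S,V=[c.astype(int) for c in cv2.split(hsv)]
    if what=="brown": m=(H<25)&(S>80)
    elif what=="yellow": m=(H>12)&(H<35)&(S>60)&(V>150)
    elif what=="drum": m=((H<85)|(S<22))&(V>145)
    m=(m*255).astype(np.uint8)
    if box: k=np.zeros_like(m);x0,y0,x1,y1=box;k[y0:y1,x0:x1]=1;m=m*k
    m=cv2.morphologyEx(m,cv2.MORPH_CLOSE,np.ones((3,3)))
    cs,_=cv2.findContours(m,cv2.RETR_EXTERNAL,cv2.CHAIN_APPROX_NONE)
    for c in sorted(cs,key=cv2.contourArea)[::-1][:2]:
        mm=np.zeros_like(m);cv2.drawContours(mm,[c],-1,255,-1)
        r=rect(n,mm,z,i)
        M=cv2.moments(c); g=cast(n,[[M["m10"]/M["m00"],M["m01"]/M["m00"]]],z,i)[0]*1000
        print(name,what,"rect c",np.round(r[0],1),"size",np.round(r[1],1),"ang %.2f"%r[2],"centroid",np.round(g[:2],1))
E
python3 - <<'E'
from h import *
im,i=load("w1")
hsv=cv2.cvtColor(im,cv2.COLOR_BGR2HSV); print(hsv[200,180],hsv[150,170],hsv[150,385],hsv[100,300],hsv[75,125])
pieces("w1","wrist","brown",.005,(340,60,440,260))
pieces("w1","wrist","yellow",.012,(100,50,240,250))
pieces("w1","wrist","drum",.012,(95,40,245,255))
E
```

```text
[ 21  69 218] [105   7 219] [ 16 106 145] [114  39 164] [107  11 214]
w1 brown rect c [564.  265.7] size [182.   58.3] ang -2.06 centroid [553.5 266.1]Traceback (most recent call last):
  File "<stdin>", line 4, in <module>
  File "h.py", line 49, in pieces
    M=cv2.moments(c); g=cast(n,[[M["m10"]/M["m00"],M["m01"]/M["m00"]]],z,i)[0]*1000
                                 ~~~~~~~~^~~~~~~~~
ZeroDivisionError: float division by zero
```

```bash
sed -i 's/^        M=cv2.moments.*$/        if cv2.contourArea(c)<50: continue\n        M=cv2.moments((cast(n,c[:,0,:],z,i)[:,:2]*1000).astype(np.float32)); g=np.array([M["m10"],M["m01"]])\/M["m00"]/' h.py
cp pics/top0.png pics/t0.png; cp pics/side0.png pics/s0.png
python3 - <<'E'
from h import *
for a,b in(("t0","top"),("s0","side")):
    i=camera_info(b);np.savez(f"pics/{a}.npz",K=i["K"],T=i["cam_to_world"])
pieces("w1","wrist","brown",.005,(340,60,440,260))
pieces("w1","wrist","yellow",.012,(100,50,240,250))
pieces("w1","wrist","drum",.012,(95,40,245,255))
pieces("t0","top","yellow",.012,(285,185,330,260))
pieces("t0","top","drum",.012,(285,185,330,260))
pieces("s0","side","yellow",.012,(250,200,330,260))
pieces("s0","side","drum",.012,(250,200,330,260))
im,i=load("w1")
# far-plane check: TCP-level fingertips
s=sense();R0=R.from_rotvec(s["ee_rot"]).as_matrix()
for dz in(-11,0,8): print(dz,np.round(proj("wrist",[s["tcp_pos"]+R0@[x/1000,0,dz/1000] for x in(-35,35)],i)))
E
```

```text
w1 brown rect c [564.  265.7] size [182.   58.3] ang -2.06 centroid [560.9 265.9]
w1 yellow rect c [543.7  15.4] size [158.3  16.9] ang 8.51 centroid [543.6  15.3]
w1 yellow rect c [538.6  49. ] size [158.   16.5] ang 8.48 centroid [538.5  49. ]
w1 drum rect c [541.4  32.6] size [211.1  90.7] ang 8.56 centroid [540.7  32.5]
t0 yellow rect c [536.5  49.8] size [154.3  13.5] ang 8.72 centroid [537.5  50. ]
t0 yellow rect c [542.5  16.3] size [152.3  13.1] ang 8.58 centroid [544.2  16.5]
t0 drum rect c [539.2  33.7] size [203.4  87.4] ang 8.20 centroid [531.6  34.8]
s0 yellow rect c [542.4  16.4] size [156.4  15.8] ang 8.57 centroid [542.2  16.4]
s0 yellow rect c [537.5  50.1] size [155.4  15.7] ang 8.58 centroid [536.7  50. ]
s0 drum rect c [539.1  33.3] size [210.   90.3] ang 8.59 centroid [538.9  33. ]
-11 [[238. 266.]
 [410. 266.]]
0 [[243. 254.]
 [403. 254.]]
8 [[247. 246.]
 [399. 246.]]
```

Run:
```python
from h import *
go([.561,.266,.07],87.95)
```

```text
t 1.45 tcp [544.9 190.3 247.1] yaw 88.06 tilt(deg) [-0.13 -0.03] F [-0.2  1.1  0. ] op 69.9
[19.1  3.5 44.3] [-0.0005  0.0001  0.0005]
[19.1  3.4 44.3] [-0.0005  0.0001  0.0005]
[19.1  3.4 44.3] [-0.0005  0.0001  0.0005]
[19.1  3.4 44.3] [-0.0005  0.0001  0.0005]
```

>>> carry_out:
  plan:
    - {"dx": 19, "dy": 3.5, "dz": 44, "wx": 0, "wy": 0, "wz": 0, "claw": 72}
    - {"dx": 19, "dy": 3.5, "dz": 44, "wx": 0, "wy": 0, "wz": 0, "claw": 72}
    - {"dx": 19, "dy": 3.5, "dz": 44, "wx": 0, "wy": 0, "wz": 0, "claw": 72}
    - {"dx": 19, "dy": 3.5, "dz": 44, "wx": 0, "wy": 0, "wz": 0, "claw": 72}
    - {"dx": 0, "dy": 0, "dz": 0, "wx": 0, "wy": 0, "wz": 0, "claw": 72}

```text
t: 2.08
tcp_pos: [0.557, 0.2782, 0.0673]
ee_rot: [-2.242, -2.19, -0.004]
ft_force: [-0.2, 0.0, 0.2]
opening: 0.0721
```

Run:
```python
from h import *
im,i=snap("wrist","w2")
go([.561,.266,.03],87.95)
s=sense();R0=R.from_rotvec(s["ee_rot"]).as_matrix()
print(s["tcp_pos"],proj("wrist",[s["tcp_pos"]+R0@[x/1000,0,.008] for x in(-36,36)],i))
```

```text
t 2.12 tcp [558.8 277.7  69.6] yaw 88.58 tilt(deg) [0.05 0.47] F [-0.7  0.7 -0.6] op 71.7
[-11.9   2.5  39.5] [ 0.0007 -0.0083  0.0109]
[0.55878456 0.27767516 0.06962319] [[235.13916999 255.83300223]
 [393.16703717 256.2348379 ]]
```

View pics/w2.png

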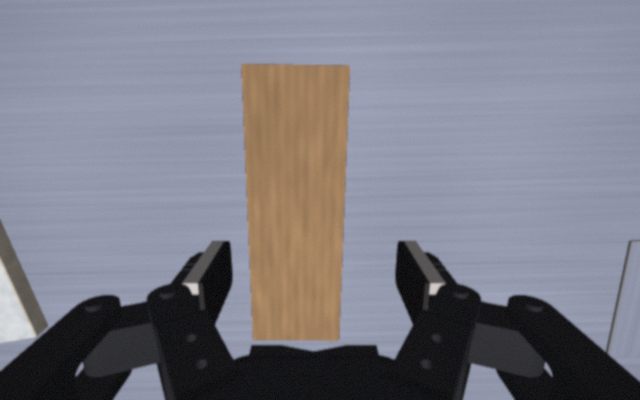

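Run:
```python
from h import *
pieces("w2","wrist","brown",.005,(235,55,360,345))
im,i=load("w2")
# edges of card at rows
hsv=cv2.cvtColor(im,cv2.COLOR_BGR2HSV);m=(hsv[...,0]<25)&(hsv[...,1]>70)
for r in(90,150,210,270,320):
    c=np.where(m[r,200:400])[0]+200
    print(r,c.min(),c.max(),np.round(cast("wrist",[[c.min()-.5,r],[c.max()+.5,r]],.005,i)*1000,1)[:,:2].tolist())
rr=np.where(m[:,296])[0];print(rr.min(),rr.max(),np.round(cast("wrist",[[296,rr.min()-.5],[296,rr.max()+.5]],.005,i)*1000,1)[:,:2].tolist())
```

```text
w2 brown rect c [560.9 266.6] size [177.7  58.6] ang -2.05 centroid [560.7 266.6]
90 243 348 [[484.5, 239.9], [485.9, 299.1]]
150 245 345 [[518.1, 238.4], [519.5, 297.5]]
210 248 343 [[555.1, 237.4], [556.6, 296.3]]
270 251 340 [[596.0, 236.2], [597.6, 294.4]]
320 253 338 [[633.7, 234.8], [635.3, 293.0]]
65 339 [[471.8, 270.2], [650.1, 263.6]]
```

Run:
```python
from h import *
go([.561,.2667,.03],87.95,2)
```

```text
t 2.12 tcp [558.8 277.7  69.6] yaw 88.58 tilt(deg) [0.05 0.47] F [-0.7  0.7 -0.6] op 71.7
[-5.6  1.2 19.8] [ 0.0003 -0.0041  0.0055]
[-5.5  1.3 19.8] [ 0.0003 -0.0041  0.0055]
```

>>> carry_out:
  plan:
    - {"dx": -6, "dy": 1, "dz": 20, "wx": 0, "wy": -0.004, "wz": 0.005, "claw": 72}
    - {"dx": -6, "dy": 1, "dz": 20, "wx": 0, "wy": -0.004, "wz": 0.005, "claw": 72}
    - {"dx": 0, "dy": 0, "dz": 0, "wx": 0, "wy": 0, "wz": 0, "claw": 72}
    - {"dx": 0, "dy": 0, "dz": 0, "wx": 0, "wy": 0, "wz": 0, "claw": 72}

```text
t: 2.62
tcp_pos: [0.565, 0.2677, 0.0384]
ee_rot: [2.256, 2.178, 0.023]
ft_force: [-0.3, 1.0, 0.7]
opening: 0.0721
```

Run:
```python
from h import *
go([.561,.2667,.014],87.95,2)
```

```text
t 2.62 tcp [565.  267.7  38.4] yaw 87.99 tilt(deg) [0.83 0.36] F [-0.3  1.   0.7] op 72.1
[-0.7 -2.1 12.2] [ 0.0071 -0.0034  0.0003]
[-0.6 -2.1 12.2] [ 0.0071 -0.0034  0.0003]
```

>>> carry_out:
  plan:
    - {"dx": -1, "dy": -4, "dz": 12, "wx": 0.012, "wy": -0.006, "wz": 0, "claw": 72}
    - {"dx": 0, "dy": 0, "dz": 12, "wx": 0, "wy": 0, "wz": 0, "claw": 72}
    - {"dx": 0, "dy": 0, "dz": 0, "wx": 0, "wy": 0, "wz": 0, "claw": 72}

```text
t: 3.0
tcp_pos: [0.5619, 0.2678, 0.0153]
ee_rot: [2.259, 2.181, 0.008]
ft_force: [0.5, 0.9, 0.1]
opening: 0.0721
```

Run:
```python
from h import *
go([.561,.2667,.010],87.95,1)
```

```text
t 3.00 tcp [561.9 267.8  15.3] yaw 88.00 tilt(deg) [0.27 0.14] F [0.5 0.9 0.1] op 72.1
[-1.1 -0.9  5.3] [ 0.0046 -0.0027  0.0009]
```

>>> carry_out:
  plan:
    - {"dx": -1, "dy": -1, "dz": 4, "wx": 0.005, "wy": -0.003, "wz": 0.001, "claw": 66}
    - {"dx": 0, "dy": 0, "dz": 2, "wx": 0, "wy": 0, "wz": 0, "claw": 66}
    - {"dx": 0, "dy": 0, "dz": 0, "wx": 0, "wy": 0, "wz": 0, "claw": 66}

```text
t: 3.38
tcp_pos: [0.5608, 0.2669, 0.0086]
ee_rot: [-2.261, -2.181, 0.002]
ft_force: [-0.1, -0.5, 0.2]
opening: 0.0659
```

```bash
python3 - <<'E'
from h import *
go([.561,.2667,.006],87.95,1)
im,i=snap("wrist","w3"); snap("side","s3")
E
python3 -c "
import cv2
a=cv2.imread('pics/s3.png');cv2.imwrite('pics/s3b.png',cv2.resize(a[130:230,200:320],None,fx=5,fy=5,interpolation=2))"
```

```text
t 3.38 tcp [560.8 266.9   8.6] yaw 87.95 tilt(deg) [-0.06 -0.03] F [-0.1 -0.5  0.2] op 65.9
[-0.2  0.2  2.6] [-0.001   0.0006 -0.0001]
```

View pics/w3.png

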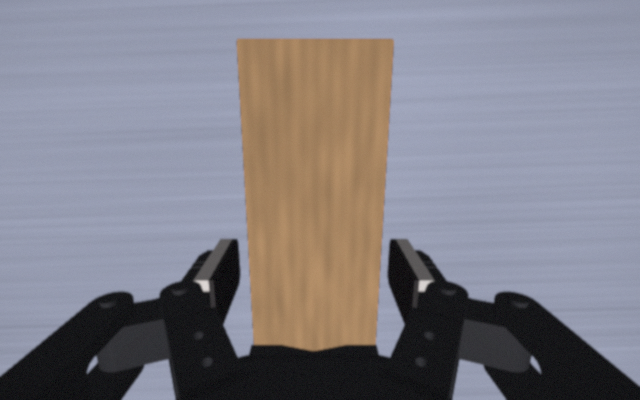

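View pics/s3b.png

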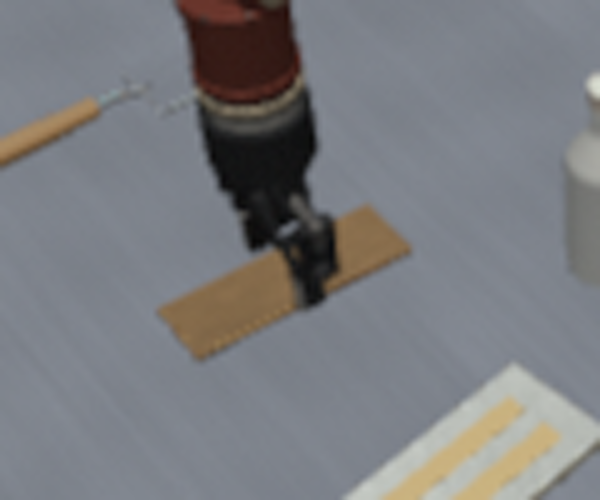

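>>> carry_out:
  plan:
    - {"dx": 0, "dy": 0, "dz": 2, "wx": 0, "wy": 0, "wz": 0, "claw": 64}
    - {"dx": 0, "dy": 0, "dz": 1, "wx": 0, "wy": 0, "wz": 0, "claw": 64}

```text
t: 3.72
tcp_pos: [0.5611, 0.267, 0.006]
ee_rot: [2.261, 2.181, -0.0]
ft_force: [0.7, 0.1, -0.3]
opening: 0.0634
```

Run:
```python
from h import *
go([.561,.2667,.006],87.95,1)
```

```text
t 3.73 tcp [561.1 267.    6. ] yaw 87.95 tilt(deg) [-0.   -0.01] F [ 0.7  0.1 -0.3] op 63.4
[-0.3 -0.1  0. ] [-0.      0.0001 -0.    ]
```

>>> carry_out:
  plan:
    - {"dx": 0, "dy": 0, "dz": 1.5, "wx": 0, "wy": 0, "wz": 0, "claw": 63}
    - {"dx": 0, "dy": 0, "dz": 1.5, "wx": 0, "wy": 0, "wz": 0, "claw": 63}

```text
t: 3.98
tcp_pos: [0.5612, 0.267, 0.0029]
ee_rot: [2.261, 2.181, 0.0]
ft_force: [0.7, 0.4, -0.5]
opening: 0.0631
```

>>> carry_out:
  plan:
    - {"dx": 0, "dy": 0, "dz": 1, "wx": 0, "wy": 0, "wz": 0, "claw": 62.5}
    - {"dx": 0, "dy": 0, "dz": 1, "wx": 0, "wy": 0, "wz": 0, "claw": 62.5}

```text
t: 4.22
tcp_pos: [0.5612, 0.267, 0.0024]
ee_rot: [2.261, 2.181, -0.0]
ft_force: [-2.3, -2.0, 8.3]
opening: 0.0624
```

>>> carry_out:
  newtons: 35
  plan:
    - {"dx": 0, "dy": 0, "dz": -1.2, "wx": 0, "wy": 0, "wz": 0, "claw": 62}
    - {"dx": 0, "dy": 0, "dz": -0.3, "wx": 0, "wy": 0, "wz": 0, "claw": 50}
    - {"dx": 0, "dy": 0, "dz": 0, "wx": 0, "wy": 0, "wz": 0, "claw": 50}
    - {"dx": 0, "dy": 0, "dz": 0, "wx": 0, "wy": 0, "wz": 0, "claw": 50}

```text
t: 4.72
tcp_pos: [0.5616, 0.2673, 0.0046]
ee_rot: [2.261, 2.181, 0.001]
ft_force: [0.3, 0.7, 1.7]
opening: 0.0584
```

>>> carry_out:
  plan:
    - {"dx": 0, "dy": 0, "dz": 0, "wx": 0, "wy": 0, "wz": 0, "claw": 50}

```text
t: 4.85
tcp_pos: [0.5616, 0.2673, 0.0046]
ee_rot: [2.261, 2.181, 0.001]
ft_force: [-0.6, 0.1, 3.1]
opening: 0.0581
```

Run:
```python
from h import *
snap("wrist","w4");go([.561,.267,.05],87.95,3)
```

```text
t 4.90 tcp [561.6 267.3   4.6] yaw 87.94 tilt(deg) [0.05 0.02] F [-0.4  0.2  2.5] op 58.5
[ -0.1  -0.2 -15.1] [ 0.0003 -0.0001 -0.0001]
[ -0.1  -0.2 -15.1] [ 0.0003 -0.0001 -0.0001]
[ -0.1  -0.2 -15.1] [ 0.0003 -0.0001 -0.0001]
```

View pics/w4.png

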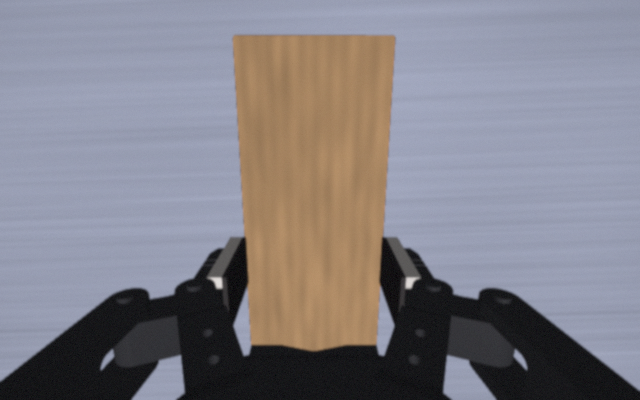

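>>> carry_out:
  plan:
    - {"dx": 0, "dy": 0, "dz": -10, "wx": 0, "wy": 0, "wz": 0, "claw": 50}
    - {"dx": 0, "dy": 0, "dz": -16, "wx": 0, "wy": 0, "wz": 0, "claw": 50}
    - {"dx": 0, "dy": 0, "dz": -20, "wx": 0, "wy": 0, "wz": 0, "claw": 50}
    - {"dx": 0, "dy": 0, "dz": 0, "wx": 0, "wy": 0, "wz": 0, "claw": 50}

```text
t: 5.4
tcp_pos: [0.5615, 0.2672, 0.0531]
ee_rot: [2.261, 2.181, 0.001]
ft_force: [0.2, 0.4, -0.6]
opening: 0.0584
```

```bash
python3 - <<'E'
from h import *
snap("wrist","w5");snap("side","s5")
go([.5,.25,.05],87.95,3)
E
python3 -c "
import cv2
a=cv2.imread('pics/s5.png');cv2.imwrite('pics/s5b.png',cv2.resize(a[120:240,200:340],None,fx=5,fy=5,interpolation=2))"
```

```text
t 5.50 tcp [560.1 266.4  51.2] yaw 87.94 tilt(deg) [-0.16 -0.1 ] F [-0.5 -0.7 -1.5] op 58.3
[ -6.2 -19.8   0.5] [-0.0009  0.0006 -0.0001]
[ -6.2 -19.8   0.4] [-0.0009  0.0006 -0.0001]
[ -6.2 -19.8   0.4] [-0.0009  0.0006 -0.0001]
```

View pics/w5.png

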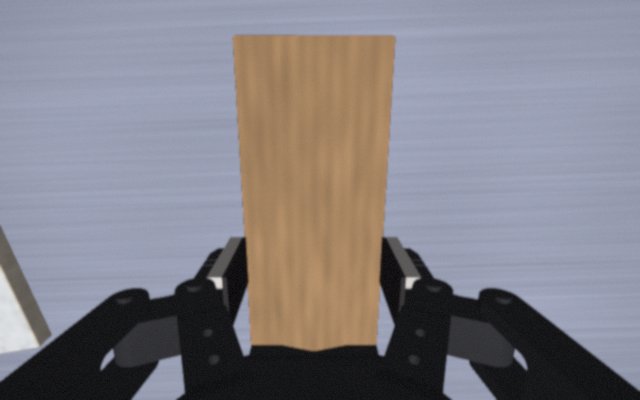

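View pics/s5b.png

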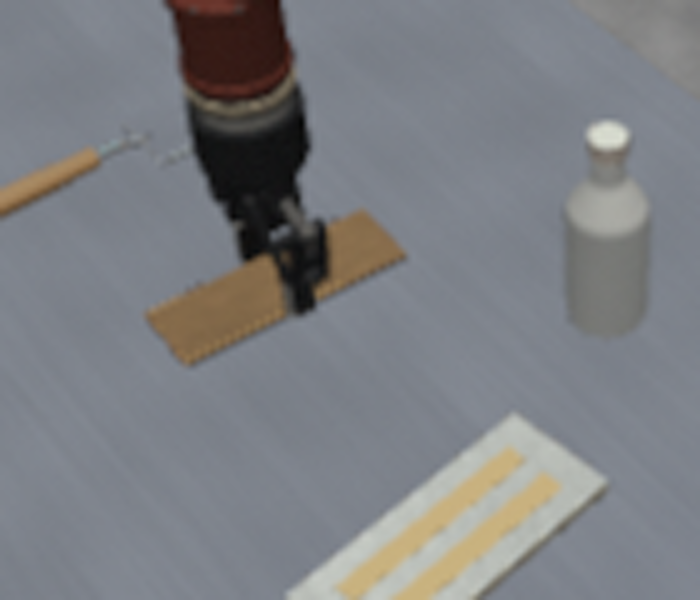

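Run:
```python
from h import *
for nm,z,t in(("w4",.005,[561.6,267.3]),("w5",.0512+.0004,[560.1,266.4]),("w5",.0531+.0004,[561.5,267.2])):
    im,i=load(nm);hsv=cv2.cvtColor(im,cv2.COLOR_BGR2HSV);m=(hsv[...,0]<25)&(hsv[...,1]>70)
    T=i["cam_to_world"];print(nm,T[:3,3])
    for r in(60,120,200):
        c=np.where(m[r,200:420])[0]+200
        q=cast("wrist",[[c.min()-.5,r],[c.max()+.5,r]],z,i)[:,:2]*1000
        print(r,np.round(q,1).tolist(),np.round(q.mean(0)-t,1),np.round(np.linalg.norm(q[0]-q[1]),1))
    for col in(270,315,360):
        rr=np.where(m[:,col])[0];q=cast("wrist",[[col,rr.min()-.5]],z,i)[0,:2]*1000
        print(col,rr.min(),np.round(q-t,1))
s=sense();print(s["tcp_pos"],camera_info("wrist")["cam_to_world"][:3,3])
```

```text
w4 [0.49264209 0.26903768 0.13867181]
60 [[479.4, 240.2], [481.5, 299.1]] [-81.2   2.3] 58.9
120 [[501.2, 239.2], [503.3, 298.2]] [-59.4   1.4] 59.0
200 [[533.7, 238.1], [535.8, 297.0]] [-26.8   0.2] 58.9
270 36 [-90.1 -13.4]
315 36 [-89.5   3. ]
360 36 [-88.9  19.4]
w5 [0.49259363 0.26891125 0.18720823]
60 [[479.1, 239.6], [481.3, 299.0]] [-79.9   2.9] 59.4
120 [[501.3, 238.6], [503.4, 298.5]] [-57.8   2.1] 59.9
200 [[534.3, 237.5], [536.4, 297.2]] [-24.8   1. ] 59.8
270 36 [-88.9 -12.8]
315 36 [-88.3   3.8]
360 36 [-87.7  20.4]
w5 [0.49259363 0.26891125 0.18720823]
60 [[479.3, 240.1], [481.4, 298.6]] [-81.1   2.1] 58.6
120 [[501.1, 239.0], [503.2, 298.1]] [-59.3   1.3] 59.1
200 [[533.7, 237.9], [535.8, 296.8]] [-26.8   0.2] 58.9
270 36 [-90.  -13.4]
315 36 [-89.4   3. ]
360 36 [-88.9  19.3]
[0.56009527 0.26640126 0.05115495] [0.49166506 0.26843242 0.18549795]
```

Run:
```python
from h import *
go([.541,.175,.16],98.55,4)
```

```text
t 5.50 tcp [560.1 266.4  51.2] yaw 87.94 tilt(deg) [-0.16 -0.1 ] F [-0.5 -0.7 -1.5] op 58.3
[-23.1  -4.  -27.2] [-0.0007  0.0004 -0.0463]
[-22.8  -5.1 -27.2] [-0.0007  0.0004 -0.0463]
[-22.6  -6.1 -27.2] [-0.0007  0.0004 -0.0463]
[-22.3  -7.1 -27.2] [-0.0007  0.0004 -0.0463]
```

>>> carry_out:
  plan:
    - {"dx": -15, "dy": -3, "dz": -24, "wx": 0, "wy": 0, "wz": -0.03, "claw": 50}
    - {"dx": -23, "dy": -5, "dz": -28, "wx": 0, "wy": 0, "wz": -0.046, "claw": 50}
    - {"dx": -23, "dy": -6, "dz": -28, "wx": 0, "wy": 0, "wz": -0.046, "claw": 50}
    - {"dx": -22, "dy": -7, "dz": -24, "wx": 0, "wy": 0, "wz": -0.046, "claw": 50}
    - {"dx": -5, "dy": -1, "dz": -4, "wx": 0, "wy": 0, "wz": -0.018, "claw": 50}

```text
t: 6.12
tcp_pos: [0.5379, 0.1752, 0.1571]
ee_rot: [-2.035, -2.385, 0.02]
ft_force: [-0.5, -0.0, -1.5]
opening: 0.0583
```

>>> carry_out:
  plan:
    - {"dx": 0, "dy": 0, "dz": 0, "wx": 0, "wy": 0, "wz": 0, "claw": 50}
    - {"dx": 0, "dy": 0, "dz": 0, "wx": 0, "wy": 0, "wz": 0, "claw": 50}

```text
t: 6.38
tcp_pos: [0.537, 0.1764, 0.1551]
ee_rot: [-2.033, -2.384, 0.022]
ft_force: [-0.0, -0.1, 0.0]
opening: 0.0586
```

Run:
```python
from h import *
go([.541,.175,.16],98.55,4)
im,i=snap("wrist","w6")
print(np.round(proj("wrist",[[.541,.032,.012]],i)))
```

```text
t 6.38 tcp [537.  176.4 155.1] yaw 99.09 tilt(deg) [-0.9 -0.3] F [-0.  -0.1  0. ] op 58.6
[-0.5  0.9 -1.2] [-0.0041  0.0007  0.0024]
[-0.5  0.9 -1.2] [-0.0041  0.0007  0.0024]
[-0.5  0.9 -1.2] [-0.0041  0.0007  0.0024]
[-0.5  0.9 -1.2] [-0.0041  0.0007  0.0024]
[[143. 160.]]
```

View pics/w6.png

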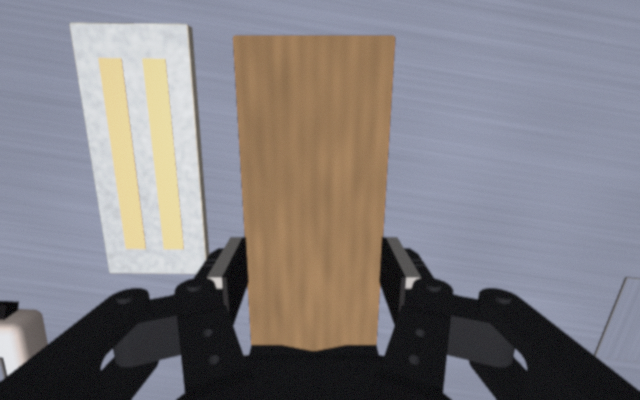

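Run:
```python
from h import *
pieces("w6","wrist","yellow",.012,(90,50,190,255))
pieces("w6","wrist","drum",.012,(60,15,208,276))
print(sense()["tcp_pos"])
```

```text
w6 yellow rect c [543.5  15.4] size [157.8  17.2] ang 8.51 centroid [543.4  15.4]
w6 yellow rect c [538.7  49.1] size [158.6  17. ] ang 8.49 centroid [538.5  49.1]
w6 drum rect c [541.   32.8] size [210.2  90.4] ang 8.55 centroid [540.5  32.5]
[0.5368276  0.17656401 0.15495725]
```

Run:
```python
from h import *
go([.541,.0325,.05],98.5,4)
```

```text
t 6.42 tcp [536.8 176.6 155. ] yaw 99.12 tilt(deg) [-0.92 -0.31] F [0.2 0.6 0.5] op 58.5
[-35.7  -4.2  26.4] [-0.0042  0.0007  0.0027]
[-35.7  -4.2  26.4] [-0.0042  0.0007  0.0027]
[-35.7  -4.3  26.3] [-0.0042  0.0007  0.0027]
[-35.7  -4.3  26.3] [-0.0042  0.0007  0.0027]
```

>>> carry_out:
  plan:
    - {"dx": -20, "dy": -3, "dz": 10, "wx": -0.005, "wy": 0, "wz": 0.003, "claw": 50}
    - {"dx": -34, "dy": -4, "dz": 22, "wx": -0.005, "wy": 0, "wz": 0.003, "claw": 50}
    - {"dx": -40, "dy": -4, "dz": 26, "wx": -0.004, "wy": 0, "wz": 0.003, "claw": 50}
    - {"dx": -30, "dy": -4, "dz": 22, "wx": -0.003, "wy": 0, "wz": 0.002, "claw": 50}
    - {"dx": -16, "dy": -2, "dz": 14, "wx": 0, "wy": 0, "wz": 0, "claw": 50}

```text
t: 7.05
tcp_pos: [0.5419, 0.0409, 0.0556]
ee_rot: [-2.036, -2.391, -0.004]
ft_force: [0.0, 0.6, -0.7]
opening: 0.0582
```

Run:
```python
from h import *
go([.541,.0325,.04],98.5,1)
```

```text
t 7.05 tcp [541.9  40.9  55.6] yaw 99.18 tilt(deg) [0.02 0.16] F [ 0.   0.6 -0.7] op 58.2
[-8.2 -2.3 15.5] [ 0.0008 -0.0028  0.0118]
```

>>> carry_out:
  plan:
    - {"dx": -5, "dy": -1, "dz": 8, "wx": 0, "wy": -0.002, "wz": 0.012, "claw": 50}
    - {"dx": 0, "dy": 0, "dz": 5, "wx": 0, "wy": 0, "wz": 0, "claw": 50}
    - {"dx": 0, "dy": 0, "dz": 0, "wx": 0, "wy": 0, "wz": 0, "claw": 50}

```text
t: 7.42
tcp_pos: [0.5419, 0.0387, 0.041]
ee_rot: [-2.047, -2.38, -0.004]
ft_force: [1.0, 1.1, -0.5]
opening: 0.0584
```

Run:
```python
from h import *
go([.541,.0325,.025],98.5,1)
```

```text
t 7.42 tcp [541.9  38.7  41. ] yaw 98.59 tilt(deg) [-0.01  0.18] F [ 1.   1.1 -0.5] op 58.4
[-6.  -1.9 16. ] [ 0.0003 -0.0031  0.0016]
```

>>> carry_out:
  plan:
    - {"dx": -6, "dy": -1.5, "dz": 8, "wx": 0, "wy": -0.003, "wz": 0.002, "claw": 50}
    - {"dx": 0, "dy": 0, "dz": 7, "wx": 0, "wy": 0, "wz": 0, "claw": 50}
    - {"dx": 0, "dy": 0, "dz": 0, "wx": 0, "wy": 0, "wz": 0, "claw": 50}

```text
t: 7.8
tcp_pos: [0.5422, 0.0346, 0.0262]
ee_rot: [2.046, 2.382, 0.005]
ft_force: [-0.7, -0.6, -1.2]
opening: 0.0584
```

Run:
```python
from h import *
go([.541,.0325,.020],98.5,1)
```

```text
t 7.80 tcp [542.2  34.6  26.2] yaw 98.66 tilt(deg) [0.17 0.08] F [-0.7 -0.6 -1.2] op 58.4
[-1.9 -1.6  6.2] [ 0.0032 -0.0009  0.0028]
```

>>> carry_out:
  plan:
    - {"dx": -2.2, "dy": -1.5, "dz": 3, "wx": 0.003, "wy": -0.001, "wz": 0.003, "claw": 50}
    - {"dx": 0, "dy": 0, "dz": 1, "wx": 0, "wy": 0, "wz": 0, "claw": 50}
    - {"dx": 0, "dy": 0, "dz": 0, "wx": 0, "wy": 0, "wz": 0, "claw": 50}

```text
t: 8.18
tcp_pos: [0.5413, 0.0321, 0.0221]
ee_rot: [2.051, 2.379, 0.001]
ft_force: [0.4, 0.8, -0.3]
opening: 0.0581
```

Run:
```python
from h import *
go([.541,.0325,.017],98.5,1)
snap("wrist","w7")
```

```text
t 8.18 tcp [541.3  32.1  22.1] yaw 98.48 tilt(deg) [ 0.03 -0.  ] F [ 0.4  0.8 -0.3] op 58.1
[ 0.5 -0.2  5.1] [ 0.0005  0.0001 -0.0004]
```

View pics/w7.png

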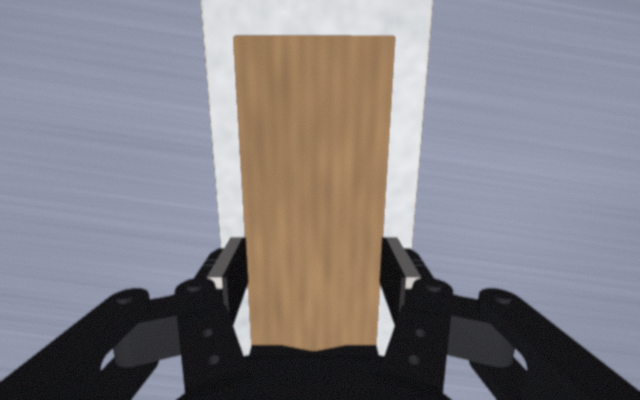

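```bash
cat >> h.py <<'E'
def lateral(name,zcard,zdrum,c,yaw,rows=(50,80,110,140,170,200)):
    """card/drum edges in drum frame (x along, y across) about c"""
    im,i=load(name);hsv=cv2.cvtColor(im,cv2.COLOR_BGR2HSV);H,S,V=[a.astype(int) for a in cv2.split(hsv)]
    br=(H<25)&(S>70); wh=(S<25)&(V>170)
    a=np.radians(yaw);ex=np.array([np.cos(a),np.sin(a)]);ey=np.array([-ex[1],ex[0]])
    for r in rows:
        b=np.where(br[r,180:460])[0]+180;w=np.where(wh[r,180:460])[0]+180
        o=[]
        for cc,z in((b.min()-.5,zcard),(b.max()+.5,zcard),(w.min()-.5,zdrum),(w.max()+.5,zdrum)):
            q=cast("wrist",[[cc,r]],z,i)[0,:2]*1000-c;o.append((q@ex,q@ey))
        o=np.round(o,1);print(r,"card y",o[0,1],o[1,1],"mid %.1f"%(o[:2,1].mean()),"drum y",o[2,1],o[3,1],"mid %.1f"%o[2:,1].mean(),"x~%.0f"%o[0,0])
    rr=np.where(br[:,315])[0].min()-.5;q=cast("wrist",[[315,rr]],zcard,i)[0,:2]*1000-c;print("card near end x %.1f"%(q@ex))
    cw=np.where(wh[:int(rr),315])[0].min()-.5;q=cast("wrist",[[315,cw]],zdrum,i)[0,:2]*1000-c;print("drum near end x %.1f (row %.0f)"%(q@ex,cw))
E
python3 - <<'E'
from h import *
lateral("w7",.0225,.012,np.array([541,32.4]),8.5)
E
```

```text
50 card y -30.6 28.2 mid -1.2 drum y -44.9 44.8 mid -0.1 x~-85
80 card y -30.6 28.2 mid -1.2 drum y -45.1 44.7 mid -0.2 x~-74
110 card y -30.5 28.1 mid -1.2 drum y -44.9 44.5 mid -0.2 x~-63
140 card y -30.4 28.0 mid -1.2 drum y -45.1 44.8 mid -0.2 x~-52
170 card y -30.3 28.3 mid -1.0 drum y -44.9 44.6 mid -0.1 x~-39
200 card y -30.7 28.3 mid -1.2 drum y -45.1 44.9 mid -0.1 x~-27
card near end x -89.5
drum near end x -103.7 (row -0)
```

>>> carry_out:
  plan:
    - {"dx": 1.2, "dy": -0.3, "dz": 3, "wx": 0, "wy": 0, "wz": 0, "claw": 50}
    - {"dx": 0, "dy": 0, "dz": 1, "wx": 0, "wy": 0, "wz": 0, "claw": 50}
    - {"dx": 0, "dy": 0, "dz": 0.5, "wx": 0, "wy": 0, "wz": 0, "claw": 50}

```text
t: 8.6
tcp_pos: [0.5409, 0.0333, 0.0175]
ee_rot: [2.051, 2.379, 0.001]
ft_force: [0.7, 0.2, -1.1]
opening: 0.0586
```

Run:
```python
from h import *
go([.541,.0335,.0166],98.5,1)
snap("wrist","w8")
lateral("w8",.0185,.012,np.array([541,32.4]),8.5,(50,110,200))
```

```text
t 8.60 tcp [540.9  33.3  17.5] yaw 98.48 tilt(deg) [0.06 0.  ] F [ 0.7  0.2 -1.1] op 58.6
[0.1 0.1 0.9] [ 0.001   0.0001 -0.0004]
50 card y -29.2 29.4 mid 0.1 drum y -44.9 44.6 mid -0.1 x~-85
110 card y -29.1 29.3 mid 0.1 drum y -45.0 44.8 mid -0.1 x~-63
200 card y -29.2 29.4 mid 0.1 drum y -45.0 44.7 mid -0.1 x~-27
card near end x -89.5
drum near end x -102.8 (row -0)
```

>>> carry_out:
  plan:
    - {"dx": 0, "dy": 0, "dz": 0.6, "wx": 0, "wy": 0, "wz": 0, "claw": 50}
    - {"dx": 0, "dy": 0, "dz": 0.4, "wx": 0, "wy": 0, "wz": 0, "claw": 50}

```text
t: 8.9
tcp_pos: [0.5409, 0.0334, 0.0166]
ee_rot: [2.051, 2.379, 0.001]
ft_force: [-1.1, 0.6, 2.4]
opening: 0.0582
```

Contact. Release, then lift.

>>> carry_out:
  plan:
    - {"dx": 0, "dy": 0, "dz": 0, "wx": 0, "wy": 0, "wz": 0, "claw": 63}
    - {"dx": 0, "dy": 0, "dz": 0, "wx": 0, "wy": 0, "wz": 0, "claw": 68}
    - {"dx": 0, "dy": 0, "dz": -8, "wx": 0, "wy": 0, "wz": 0, "claw": 72}
    - {"dx": 0, "dy": -20, "dz": -40, "wx": 0, "wy": 0, "wz": 0, "claw": 72}
    - {"dx": 0, "dy": -25, "dz": -50, "wx": 0, "wy": 0, "wz": 0, "claw": 72}

```text
t: 9.52
tcp_pos: [0.4956, 0.0269, 0.1147]
ee_rot: [-2.049, -2.378, 0.003]
ft_force: [0.6, -0.7, 0.4]
opening: 0.0719
```

>>> carry_out:
  plan:
    - {"dx": 0, "dy": -10, "dz": -45, "wx": 0, "wy": 0, "wz": 0, "claw": 72}
    - {"dx": 0, "dy": 0, "dz": 0, "wx": 0, "wy": 0, "wz": 0, "claw": 72}

```text
t: 9.78
tcp_pos: [0.4858, 0.0252, 0.1653]
ee_rot: [2.049, 2.377, 0.004]
ft_force: [0.7, -0.1, -1.0]
opening: 0.0719
```

Run:
```python
from h import *
snap("wrist","w9");snap("side","s9")
go([.541,.0335,.18],98.5,1)
```

```text
t 9.88 tcp [484.3  24.9 162.2] yaw 98.49 tilt(deg) [-0.14 -0.03] F [ 0.2 -0.3 -0.7] op 72.1
[  0.1  57.3 -17.9] [-0.0025  0.0001 -0.0002]
```

View pics/w9.png

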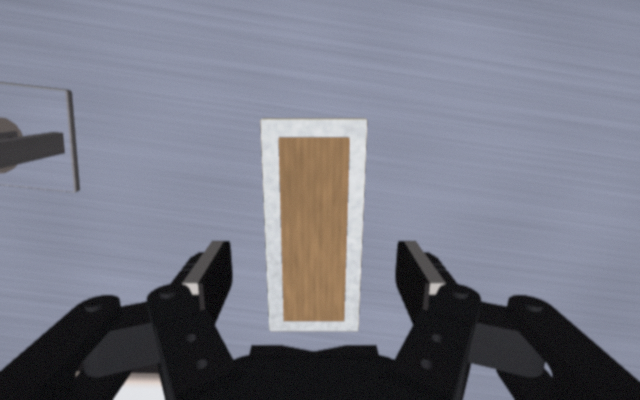

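Run:
```python
from h import *
pieces("w9","wrist","brown",.017,(255,110,370,335))
im,i=load("w9");hsv=cv2.cvtColor(im,cv2.COLOR_BGR2HSV);H,S,V=[a.astype(int) for a in cv2.split(hsv)]
br=(H<25)&(S>70);wh=(S<25)&(V>170)
a=np.radians(8.5);ex=np.array([np.cos(a),np.sin(a)]);ey=np.array([-ex[1],ex[0]])
f=lambda u,v,z:cast("wrist",[[u,v]],z,i)[0,:2]*1000-np.array([541,32.4])
for c in(290,300,314,330,340):
    b=np.where(br[100:340,c])[0]+100;w=np.where(wh[100:340,c])[0]+100
    print(c,b.min(),b.max(),w.min(),w.max(),np.round([f(c,b.min()-.5,.017)@ex,f(c,b.max()+.5,.017)@ex,f(c,w.min()-.5,.012)@ex,f(c,w.max()+.5,.012)@ex],1))
for r in(160,200,240,280,310):
    b=np.where(br[r,250:380])[0]+250;w=np.where(wh[r,250:380])[0]+250
    print(r,np.round([f(b.min()-.5,r,.017)@ey,f(b.max()+.5,r,.017)@ey,f(w.min()-.5,r,.012)@ey,f(w.max()+.5,r,.012)@ey],1))
```

```text
w9 brown rect c [539.8  32.2] size [176.3  57.9] ang 8.44 centroid [539.7  32.3]
290 138 320 119 331 [ -89.8   88.6 -104.9  105.4]
300 138 320 119 331 [ -89.8   88.6 -104.9  105.3]
314 138 320 119 331 [ -89.8   88.6 -104.9  105.3]
330 138 320 119 331 [ -89.8   88.5 -104.9  105.3]
340 138 320 119 331 [ -89.8   88.5 -104.9  105.3]
160 [-28.8  29.6 -45.8  44.8]
200 [-29.   28.9 -44.6  45.5]
240 [-29.1  29.1 -45.3  44.4]
280 [-29.2  29.2 -46.   45.1]
310 [-29.1  29.1 -45.4  44.4]
```

Run:
```python
from h import *
print(np.round(sense()["qpos"],2))
go([.488,-.2,.25],182)
```

```text
[ 0.02  0.47 -0.17  1.98  0.12  0.7   1.5 ]
t 9.88 tcp [484.3  24.9 162.2] yaw 98.49 tilt(deg) [-0.14 -0.03] F [ 0.2 -0.3 -0.7] op 72.1
[-24.8  -3.3  -9.7] [-0.0002 -0.0002 -0.162 ]
[-23.9  -7.3  -9.7] [-0.0002 -0.0002 -0.162 ]
[-22.4 -11.   -9.7] [-0.0002 -0.0002 -0.162 ]
[-20.4 -14.5  -9.7] [-0.0002 -0.0002 -0.162 ]
[-17.8 -17.6  -9.7] [-0.0002 -0.0002 -0.162 ]
[-14.7 -20.2  -9.7] [-0.0002 -0.0002 -0.162 ]
[-11.3 -22.3  -9.7] [-0.0002 -0.0002 -0.162 ]
[ -7.5 -23.8  -9.7] [-0.0002 -0.0002 -0.162 ]
[ -3.6 -24.7  -9.7] [-0.0002 -0.0002 -0.162 ]
```

Run:
```python
from h import *
go([.488,-.2,.26],2,10)
```

```text
t 9.88 tcp [484.3  24.9 162.2] yaw 98.49 tilt(deg) [-0.14 -0.03] F [ 0.2 -0.3 -0.7] op 72.1
[-22.3  -3.   -9.8] [-0.0002  0.0002  0.1684]
[-22.5   0.8  -9.8] [-0.0002  0.0002  0.1684]
[-22.    4.6  -9.8] [-0.0002  0.0002  0.1684]
[-21.    8.2  -9.8] [-0.0002  0.0002  0.1684]
[-19.3  11.6  -9.8] [-0.0002  0.0002  0.1684]
[-17.1  14.7  -9.8] [-0.0002  0.0002  0.1684]
[-14.4  17.3  -9.8] [-0.0002  0.0002  0.1684]
[-11.3  19.5  -9.8] [-0.0002  0.0002  0.1684]
[-7.8 21.1 -9.8] [-0.0002  0.0002  0.1684]
[-4.2 22.1 -9.8] [-0.0002  0.0002  0.1684]
```

>>> carry_out:
  plan:
    - {"dx": -22, "dy": -3, "dz": -14, "wx": 0, "wy": 0, "wz": 0.16, "claw": 72}
    - {"dx": -22, "dy": 1, "dz": -14, "wx": 0, "wy": 0, "wz": 0.17, "claw": 72}
    - {"dx": -22, "dy": 5, "dz": -14, "wx": 0, "wy": 0, "wz": 0.17, "claw": 72}
    - {"dx": -21, "dy": 8, "dz": -14, "wx": 0, "wy": 0, "wz": 0.17, "claw": 60}
    - {"dx": -19, "dy": 12, "dz": -12, "wx": 0, "wy": 0, "wz": 0.17, "claw": 60}

```text
t: 10.5
tcp_pos: [0.4839, -0.0873, 0.2234]
ee_rot: [-2.848, -1.302, 0.028]
ft_force: [0.2, 0.5, 0.2]
opening: 0.06
```

Run:
```python
from h import *
go([.488,-.2,.26],2,5)
```

```text
t 10.50 tcp [483.9 -87.3 223.4] yaw 49.15 tilt(deg) [-1.19  0.1 ] F [0.2 0.5 0.2] op 60.0
[-16.6  15.2  -7.4] [-0.0022  0.0037  0.1646]
[-13.8  17.8  -7.4] [-0.0022  0.0037  0.1646]
[-10.7  19.8  -7.4] [-0.0022  0.0037  0.1646]
[-7.3 21.3 -7.4] [-0.0022  0.0037  0.1646]
[-3.7 22.2 -7.4] [-0.0022  0.0037  0.1646]
```

>>> carry_out:
  plan:
    - {"dx": -17, "dy": 15, "dz": -7, "wx": -0.002, "wy": 0.004, "wz": 0.165, "claw": 60}
    - {"dx": -14, "dy": 18, "dz": -7, "wx": -0.002, "wy": 0.004, "wz": 0.165, "claw": 60}
    - {"dx": -11, "dy": 20, "dz": -7, "wx": -0.002, "wy": 0.004, "wz": 0.165, "claw": 60}
    - {"dx": -7, "dy": 21, "dz": -7, "wx": -0.002, "wy": 0.004, "wz": 0.165, "claw": 60}
    - {"dx": -3, "dy": 18, "dz": -5, "wx": -0.002, "wy": 0.004, "wz": 0.1, "claw": 60}

```text
t: 11.12
tcp_pos: [0.4844, -0.1991, 0.2484]
ee_rot: [-3.136, -0.113, 0.023]
ft_force: [0.6, -0.4, 0.3]
opening: 0.0597
```

Run:
```python
from h import *
go([.488,-.267,.22],2,2)
```

```text
t 11.12 tcp [ 484.4 -199.1  248.4] yaw 4.11 tilt(deg) [-0.86  0.15] F [ 0.6 -0.4  0.3] op 59.7
[-0.4 34.1 14.1] [-0.0017  0.0075  0.0184]
[ 0.1 34.  14.1] [-0.0017  0.0075  0.0184]
```

>>> carry_out:
  plan:
    - {"dx": 0, "dy": 30, "dz": 4, "wx": -0.002, "wy": 0.008, "wz": 0.018, "claw": 60}
    - {"dx": 0, "dy": 20, "dz": 4, "wx": -0.002, "wy": 0.008, "wz": 0.018, "claw": 60}
    - {"dx": 0, "dy": 0, "dz": 0, "wx": 0, "wy": 0, "wz": 0, "claw": 60}
    - {"dx": 0, "dy": 0, "dz": 0, "wx": 0, "wy": 0, "wz": 0, "claw": 60}

```text
t: 11.62
tcp_pos: [0.4866, -0.2495, 0.2348]
ee_rot: [-3.139, -0.053, 0.012]
ft_force: [-0.4, 0.6, 0.2]
opening: 0.06
```

Run:
```python
from h import *
go([.488,-.267,.22],2,2)
snap("wrist","w10")
```

```text
t 11.62 tcp [ 486.6 -249.5  234.8] yaw 1.94 tilt(deg) [-0.45  0.14] F [-0.4  0.6  0.2] op 60.0
[0.4 8.8 7.4] [-0.0014  0.0039 -0.0006]
[0.4 8.8 7.4] [-0.0014  0.0039 -0.0006]
```

View pics/w10.png

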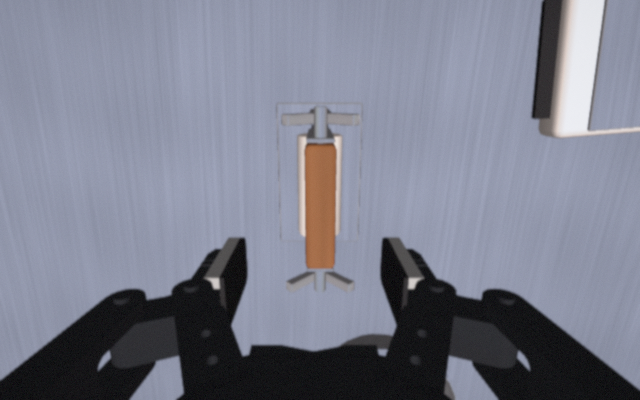

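Run:
```python
from h import *
pieces("w10","wrist","brown",.123,(290,135,350,275))
im,i=load("w10")
c=cast("wrist",[[283,119],[358,119],[289,286],[352,286]],.125,i)[:,:2]*1000
print(np.round(c,1).tolist(), np.round(c.mean(0),1))
b=cast("wrist",[[278,103],[361,103],[281,240],[360,240]],.008,i)[:,:2]*1000
print(np.round(b,1).tolist())
```

```text
w10 brown rect c [ 492.2 -264.5] size [99.5 22.6] ang -87.75 centroid [ 492.1 -264.5]
[[463.2, -197.8], [516.3, -196.0], [469.4, -331.3], [520.8, -329.3]] [ 492.4 -263.6]
[[447.0, -189.7], [532.9, -186.7], [451.4, -343.3], [542.8, -339.9]]
```

Run:
```python
from h import *
go([.492,-.2645,.15],2.2,3)
```

```text
t 11.68 tcp [ 486.6 -249.5  234.8] yaw 1.95 tilt(deg) [-0.45  0.13] F [ 0.3  0.2 -0.3] op 59.8
[ 1.9  5.1 28.2] [-0.0008  0.0026 -0.0015]
[ 1.8  5.1 28.3] [-0.0008  0.0026 -0.0015]
[ 1.7  5.1 28.3] [-0.0008  0.0026 -0.0015]
```

>>> carry_out:
  plan:
    - {"dx": 2, "dy": 5, "dz": 25, "wx": -0.001, "wy": 0.003, "wz": -0.002, "claw": 60}
    - {"dx": 2, "dy": 5, "dz": 28, "wx": -0.001, "wy": 0.003, "wz": -0.002, "claw": 55}
    - {"dx": 1, "dy": 3, "dz": 18, "wx": 0, "wy": 0, "wz": 0, "claw": 50}
    - {"dx": 0, "dy": 0, "dz": 0, "wx": 0, "wy": 0, "wz": 0, "claw": 50}

```text
t: 12.18
tcp_pos: [0.4944, -0.2573, 0.1632]
ee_rot: [-3.138, -0.073, -0.003]
ft_force: [-1.0, -0.9, 0.2]
opening: 0.0501
```

Run:
```python
from h import *
go([.492,-.2645,.11],2.2,2)
```

```text
t 12.18 tcp [ 494.4 -257.3  163.2] yaw 2.67 tilt(deg) [0.1  0.17] F [-1.  -0.9  0.2] op 50.1
[-1.4  3.6 26.6] [-0.0015 -0.001   0.0041]
[-1.4  3.6 26.6] [-0.0015 -0.001   0.0041]
```

>>> carry_out:
  plan:
    - {"dx": -2.5, "dy": 4, "dz": 24, "wx": -0.002, "wy": -0.001, "wz": 0.008, "claw": 50}
    - {"dx": 0, "dy": 3.5, "dz": 24, "wx": 0, "wy": 0, "wz": 0, "claw": 45}
    - {"dx": 0, "dy": 0, "dz": 0, "wx": 0, "wy": 0, "wz": 0, "claw": 45}
    - {"dx": 0, "dy": 0, "dz": 0, "wx": 0, "wy": 0, "wz": 0, "claw": 45}

```text
t: 12.68
tcp_pos: [0.4963, -0.263, 0.1191]
ee_rot: [3.14, 0.068, 0.014]
ft_force: [0.7, -0.8, 0.6]
opening: 0.0448
```

Run:
```python
from h import *
go([.492,-.2645,.098],2.2,2)
snap("wrist","w11")
```

```text
t 12.68 tcp [ 496.3 -263.   119.1] yaw 2.50 tilt(deg) [ 0.53 -0.02] F [ 0.7 -0.8  0.6] op 44.8
[-2.3  0.7 10.5] [ 0.0004 -0.0046  0.0026]
[-2.2  0.7 10.5] [ 0.0004 -0.0046  0.0026]
```

View pics/w11.png

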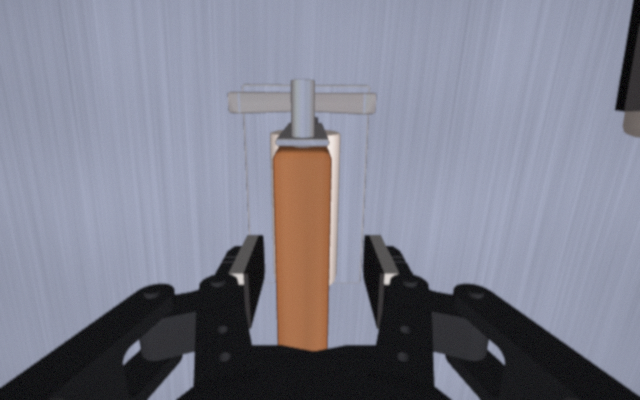

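>>> carry_out:
  plan:
    - {"dx": -5, "dy": 1, "dz": 8, "wx": 0.001, "wy": -0.006, "wz": 0.005, "claw": 45}
    - {"dx": 0, "dy": 0.5, "dz": 8, "wx": 0, "wy": -0.002, "wz": 0, "claw": 40}
    - {"dx": 0, "dy": 0, "dz": 2, "wx": 0, "wy": 0, "wz": 0, "claw": 36}
    - {"dx": 0, "dy": 0, "dz": 0, "wx": 0, "wy": 0, "wz": 0, "claw": 36}

```text
t: 13.22
tcp_pos: [0.4919, -0.2648, 0.1015]
ee_rot: [3.14, 0.061, 0.005]
ft_force: [0.4, 0.2, 0.0]
opening: 0.0361
```

Run:
```python
from h import *
go([.4915,-.2645,.098],2.2,1)
snap("wrist","w12")
pieces("w12","wrist","brown",.123,(250,100,350,230))
```

```text
t 13.22 tcp [ 491.9 -264.8  101.5] yaw 2.22 tilt(deg) [ 0.19 -0.04] F [0.4 0.2 0. ] op 36.1
[-0.4 -0.3  3.5] [ 0.0008 -0.0033  0.0004]
w12 brown rect c [ 490.7 -228.2] size [28.5 22.6] ang -87.84 centroid [ 490.7 -228.4]
```

View pics/w12.png

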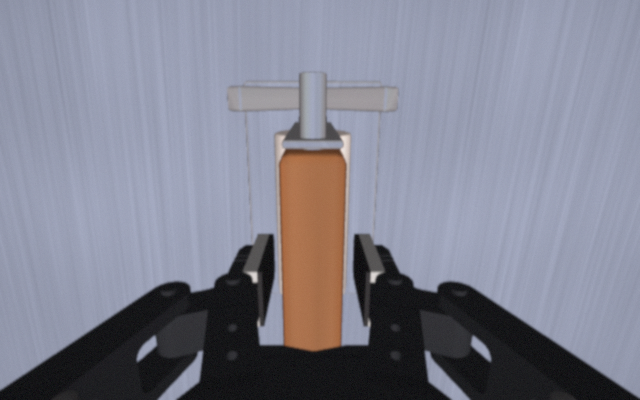

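>>> carry_out:
  newtons: 70
  plan:
    - {"dx": 0, "dy": 0, "dz": 3.5, "wx": 0.001, "wy": -0.003, "wz": 0, "claw": 32}
    - {"dx": 0, "dy": 0, "dz": 0, "wx": 0, "wy": 0, "wz": 0, "claw": 28}
    - {"dx": 0, "dy": 0, "dz": 0, "wx": 0, "wy": 0, "wz": 0, "claw": 15}
    - {"dx": 0, "dy": 0, "dz": 0, "wx": 0, "wy": 0, "wz": 0, "claw": 15}
    - {"dx": 0, "dy": 0, "dz": 0, "wx": 0, "wy": 0, "wz": 0, "claw": 15}

```text
t: 13.9
tcp_pos: [0.4914, -0.265, 0.0983]
ee_rot: [-3.141, -0.06, 0.001]
ft_force: [-0.2, 0.1, 0.4]
opening: 0.0231
```

Run:
```python
from h import *
print(sense()["wrist_torque"])
go([.4915,-.2645,.25],2.2,4)
```

```text
[-0.04167984  0.15466411  0.00298073]
t 13.90 tcp [ 491.4 -265.    98.3] yaw 2.19 tilt(deg) [-0.03  0.02] F [-0.2  0.1  0.4] op 23.1
[  0.   -0.1 -37.9] [-0.0001  0.0001 -0.    ]
[  0.   -0.1 -37.9] [-0.0001  0.0001 -0.    ]
[  0.   -0.1 -37.9] [-0.0001  0.0001 -0.    ]
[  0.   -0.1 -37.9] [-0.0001  0.0001 -0.    ]
```

>>> carry_out:
  plan:
    - {"dx": 0, "dy": 0, "dz": -12, "wx": 0, "wy": 0, "wz": 0, "claw": 15}
    - {"dx": 0, "dy": 0, "dz": -20, "wx": 0, "wy": 0, "wz": 0, "claw": 15}
    - {"dx": 0, "dy": 0, "dz": -30, "wx": 0, "wy": 0, "wz": 0, "claw": 15}
    - {"dx": 0, "dy": 0, "dz": -20, "wx": 0, "wy": 0, "wz": 0, "claw": 15}
    - {"dx": 0, "dy": 0, "dz": -6, "wx": 0, "wy": 0, "wz": 0, "claw": 15}

```text
t: 14.52
tcp_pos: [0.49, -0.2627, 0.1868]
ee_rot: [-3.136, -0.062, 0.01]
ft_force: [-0.1, -0.0, -4.6]
opening: 0.0231
```

```bash
python3 - <<'E'
from h import *
snap("wrist","w13");snap("side","s13")
print(sense()["wrist_torque"])
a=np.radians(8.5);ex=np.array([np.cos(a),np.sin(a)])
p=np.array([.5405,.0323])-.084*ex;print(p)
go([*p,.20],8.5,10)
E
python3 -c "
import cv2
a=cv2.imread('pics/s13.png');cv2.imwrite('pics/s13b.png',cv2.resize(a[170:350,220:420],None,fx=4,fy=3.3,interpolation=2))"
```

```text
[-0.02202279 -0.00061374  0.00309301]
[0.45742267 0.01988401]
t 14.62 tcp [ 489.7 -262.5  186.1] yaw 2.26 tilt(deg) [-0.44  0.29] F [-0.2 -0.3 -4.1] op 23.3
[ -2.1 -28.4  -1.2] [-0.0006  0.0007 -0.0109]
[ -1.8 -28.4  -1.2] [-0.0006  0.0007 -0.0109]
[ -1.5 -28.4  -1.3] [-0.0006  0.0007 -0.0109]
[ -1.2 -28.4  -1.3] [-0.0006  0.0007 -0.0109]
[ -0.9 -28.4  -1.3] [-0.0006  0.0007 -0.0109]
[ -0.6 -28.4  -1.3] [-0.0006  0.0007 -0.0109]
[ -0.3 -28.4  -1.3] [-0.0006  0.0007 -0.0109]
[  0.  -28.4  -1.3] [-0.0006  0.0007 -0.0109]
[  0.4 -28.4  -1.4] [-0.0006  0.0007 -0.0109]
[  0.7 -28.4  -1.4] [-0.0006  0.0007 -0.0109]
```

View pics/w13.png

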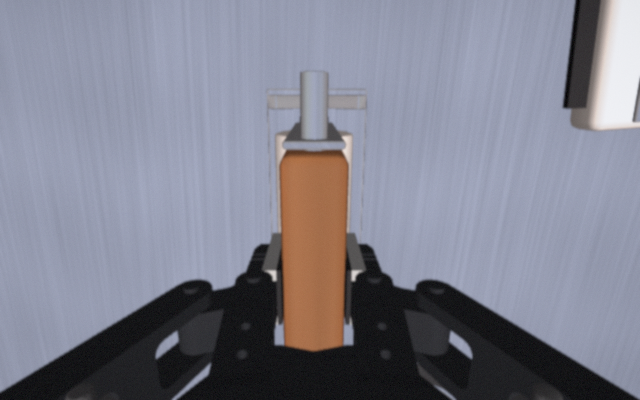

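View pics/s13b.png

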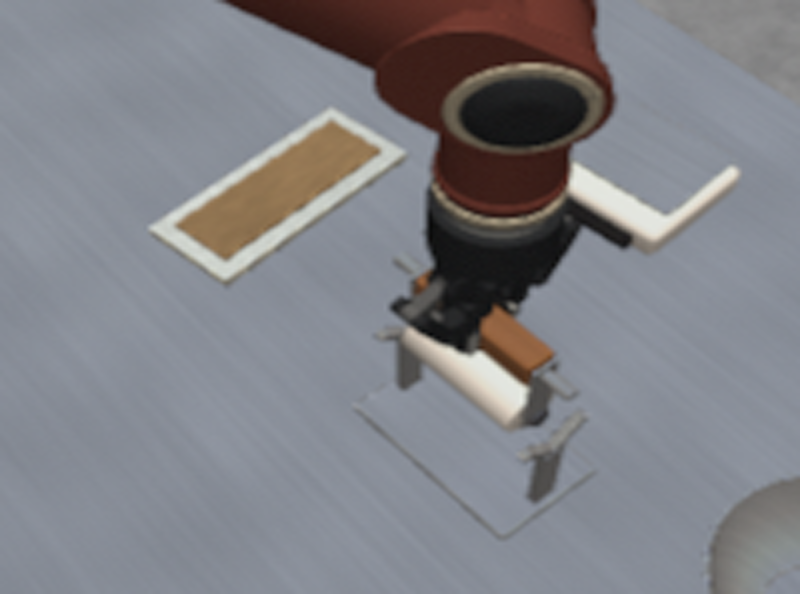

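>>> carry_out:
  plan:
    - {"dx": 0, "dy": 0, "dz": -22, "wx": -0.004, "wy": 0.006, "wz": 0, "claw": 15}
    - {"dx": -1, "dy": 0, "dz": -20, "wx": 0, "wy": 0, "wz": 0, "claw": 15}
    - {"dx": -2, "dy": -15, "dz": -5, "wx": 0, "wy": 0, "wz": -0.011, "claw": 15}
    - {"dx": -2, "dy": -30, "dz": 0, "wx": 0, "wy": 0, "wz": -0.011, "claw": 15}
    - {"dx": -2, "dy": -40, "dz": 0, "wx": 0, "wy": 0, "wz": -0.011, "claw": 15}

```text
t: 15.25
tcp_pos: [0.474, -0.1752, 0.2281]
ee_rot: [-3.134, -0.108, 0.021]
ft_force: [0.9, 1.2, -3.9]
opening: 0.0232
```

Run:
```python
from h import *
go([.4574,.0199,.17],8.5,5)
```

```text
t 15.25 tcp [ 474.  -175.2  228.1] yaw 3.94 tilt(deg) [-0.78  0.32] F [ 0.9  1.2 -3.9] op 23.2
[ -0.5 -39.1  11.9] [-0.0014  0.0026 -0.0159]
[  0.1 -39.1  11.8] [-0.0014  0.0026 -0.0159]
[  0.7 -39.1  11.8] [-0.0014  0.0026 -0.0159]
[  1.3 -39.1  11.7] [-0.0014  0.0026 -0.0159]
[  1.9 -39.1  11.7] [-0.0014  0.0026 -0.0159]
```

>>> carry_out:
  plan:
    - {"dx": 0, "dy": -39, "dz": 8, "wx": -0.002, "wy": 0.003, "wz": -0.016, "claw": 15}
    - {"dx": 0, "dy": -42, "dz": 12, "wx": -0.002, "wy": 0.003, "wz": -0.016, "claw": 15}
    - {"dx": 0, "dy": -42, "dz": 12, "wx": -0.001, "wy": 0.003, "wz": -0.016, "claw": 15}
    - {"dx": 1, "dy": -35, "dz": 10, "wx": -0.001, "wy": 0.003, "wz": -0.016, "claw": 15}
    - {"dx": 1, "dy": -22, "dz": 5, "wx": 0, "wy": 0.002, "wz": -0.016, "claw": 15}

```text
t: 15.88
tcp_pos: [0.4498, 0.0187, 0.1757]
ee_rot: [-3.124, -0.253, 0.016]
ft_force: [0.0, -1.4, -4.4]
opening: 0.0236
```

Run:
```python
from h import *
go([.4574,.0199,.15],8.5,2)
```

```text
t 15.88 tcp [449.8  18.7 175.7] yaw 9.27 tilt(deg) [-0.63  0.39] F [ 0.  -1.4 -4.4] op 23.6
[ 4.   0.1 12.8] [-0.0042  0.0049  0.0067]
[ 3.9  0.  12.8] [-0.0042  0.0049  0.0067]
```

>>> carry_out:
  plan:
    - {"dx": 6, "dy": 0, "dz": 16, "wx": -0.006, "wy": 0.007, "wz": 0.012, "claw": 15}
    - {"dx": 2, "dy": 0, "dz": 16, "wx": 0, "wy": 0.001, "wz": 0, "claw": 15}
    - {"dx": 0, "dy": 0, "dz": 0, "wx": 0, "wy": 0, "wz": 0, "claw": 15}
    - {"dx": 0, "dy": 0, "dz": 0, "wx": 0, "wy": 0, "wz": 0, "claw": 15}

```text
t: 16.38
tcp_pos: [0.452, 0.0273, 0.1398]
ee_rot: [-3.126, -0.253, 0.018]
ft_force: [0.6, 0.1, -4.5]
opening: 0.023
```

```bash
cat >> h.py <<'E'
def dr():
    s=sense();a=np.radians(8.5);ex=np.array([np.cos(a),np.sin(a)]);ey=np.array([-ex[1],ex[0]])
    q=s["tcp_pos"][:2]*1000-np.array([540.5,32.3]);R0=R.from_rotvec(s["ee_rot"]).as_matrix()
    print("t %.2f along %.1f across %.1f z %.2f yaw-8.5 %.2f"%(s["t"],q@ex,q@ey,s["tcp_pos"][2]*1000,np.degrees(np.arctan2(R0[1,0],R0[0,0]))-8.5),"F",np.round(s["ft_force"],1),"N %.1f"%(s["ft_force"][2]+4.3))
E
python3 - <<'E'
from h import *
go([.4574,.0199,.103],8.5,2);dr()
E
```

```text
t 16.38 tcp [452.   27.3 139.8] yaw 9.24 tilt(deg) [-0.67  0.28] F [ 0.6  0.1 -4.5] op 23.0
[ 2.3  4.2 18.4] [-0.0033  0.0054  0.0064]
[ 2.2  4.1 18.4] [-0.0033  0.0054  0.0064]
t 16.38 along -88.3 across 8.1 z 139.85 yaw-8.5 0.74 F [ 0.6  0.1 -4.5] N -0.2
```

>>> carry_out:
  plan:
    - {"dx": 3, "dy": 6, "dz": 10, "wx": -0.006, "wy": 0.011, "wz": 0.013, "claw": 15}
    - {"dx": 0, "dy": 1, "dz": 12, "wx": 0, "wy": 0, "wz": 0, "claw": 15}
    - {"dx": 0, "dy": 0, "dz": 3, "wx": 0, "wy": 0, "wz": 0, "claw": 15}
    - {"dx": 0, "dy": 0, "dz": 0, "wx": 0, "wy": 0, "wz": 0, "claw": 15}

```text
t: 16.88
tcp_pos: [0.4563, 0.0212, 0.1152]
ee_rot: [-3.131, -0.232, -0.004]
ft_force: [-0.3, 0.2, -3.9]
opening: 0.0231
```

Run:
```python
from h import *
go([.4574,.0199,.103],8.5,1);dr();snap("wrist","w14")
```

```text
t 16.88 tcp [456.3  21.2 115.2] yaw 8.49 tilt(deg) [0.13 0.09] F [-0.3  0.2 -3.9] op 23.1
[ 0.9  1.5 12.2] [-0.0013 -0.0024 -0.0002]
t 16.88 along -84.9 across 1.5 z 115.17 yaw-8.5 -0.01 F [-0.3  0.2 -3.9] N 0.4
```

View pics/w14.png

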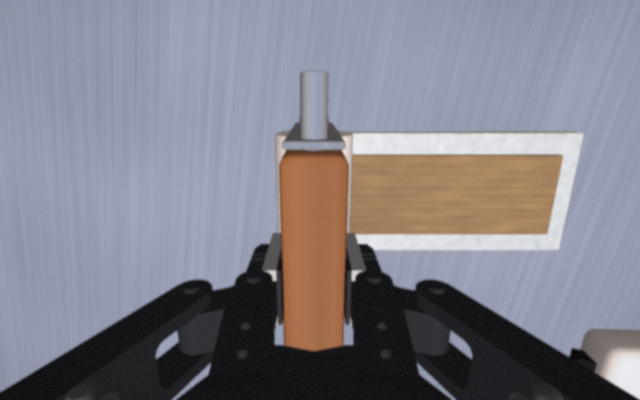

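>>> carry_out:
  plan:
    - {"dx": 0.5, "dy": 1, "dz": 9, "wx": -0.001, "wy": -0.002, "wz": 0, "claw": 15}
    - {"dx": 0, "dy": 0, "dz": 7, "wx": 0, "wy": 0, "wz": 0, "claw": 15}
    - {"dx": 0, "dy": 0, "dz": 0, "wx": 0, "wy": 0, "wz": 0, "claw": 15}

```text
t: 17.3
tcp_pos: [0.4574, 0.0205, 0.0985]
ee_rot: [-3.132, -0.233, -0.002]
ft_force: [0.2, -0.5, -4.5]
opening: 0.0233
```

Run:
```python
from h import *
go([.4574,.0199,.0955],8.5,1);dr()
```

```text
t 17.30 tcp [457.4  20.5  98.5] yaw 8.51 tilt(deg) [0.07 0.03] F [ 0.2 -0.5 -4.5] op 23.3
[-0.1  0.6  3. ] [-0.0003 -0.0014  0.0002]
t 17.30 along -83.9 across 0.6 z 98.52 yaw-8.5 0.01 F [ 0.2 -0.5 -4.5] N -0.2
```

>>> carry_out:
  plan:
    - {"dx": -1.7, "dy": 0.5, "dz": 1.5, "wx": 0, "wy": -0.001, "wz": 0, "claw": 15}
    - {"dx": 0, "dy": 0, "dz": 0.8, "wx": 0, "wy": 0, "wz": 0, "claw": 15}

```text
t: 17.55
tcp_pos: [0.4558, 0.0197, 0.0961]
ee_rot: [-3.133, -0.233, -0.001]
ft_force: [-0.2, 0.3, -4.0]
opening: 0.0229
```

>>> carry_out:
  plan:
    - {"dx": 0, "dy": 0, "dz": 0.5, "wx": 0, "wy": 0, "wz": 0, "claw": 15}

```text
t: 17.68
tcp_pos: [0.4559, 0.0197, 0.0957]
ee_rot: [-3.133, -0.233, -0.001]
ft_force: [0.4, 0.9, -3.4]
opening: 0.0232
```

Run:
```python
from h import *
dr()
```

```text
t 17.68 along -85.6 across 0.0 z 95.66 yaw-8.5 0.01 F [ 0.4  0.9 -3.4] N 0.9
```

Almost touching. One more half millimetre per call, watching force.

>>> carry_out:
  plan:
    - {"dx": 0, "dy": 0, "dz": 0.5, "wx": 0, "wy": 0, "wz": 0, "claw": 15}

```text
t: 17.8
tcp_pos: [0.4561, 0.0197, 0.0954]
ee_rot: [-3.133, -0.233, -0.002]
ft_force: [-0.1, -0.7, -1.4]
opening: 0.0232
```

>>> carry_out:
  plan:
    - {"dx": 0, "dy": 0, "dz": 0.5, "wx": 0, "wy": 0, "wz": 0, "claw": 15}

```text
t: 17.92
tcp_pos: [0.4567, 0.0198, 0.0953]
ee_rot: [-3.132, -0.233, -0.004]
ft_force: [-0.7, 0.6, 1.1]
opening: 0.0231
```

>>> carry_out:
  plan:
    - {"dx": -0.5, "dy": 0, "dz": 0.8, "wx": 0, "wy": 0, "wz": 0, "claw": 15}

```text
t: 18.05
tcp_pos: [0.4572, 0.0198, 0.0953]
ee_rot: [-3.132, -0.233, -0.008]
ft_force: [-0.4, 0.4, 5.1]
opening: 0.023
```

>>> carry_out:
  plan:
    - {"dx": -0.5, "dy": 0, "dz": 0.8, "wx": 0, "wy": 0, "wz": 0, "claw": 15}

```text
t: 18.18
tcp_pos: [0.4578, 0.0199, 0.0953]
ee_rot: [-3.132, -0.233, -0.012]
ft_force: [0.7, -0.0, 6.1]
opening: 0.0231
```

>>> carry_out:
  plan:
    - {"dx": 0, "dy": 0, "dz": 0.8, "wx": 0, "wy": 0, "wz": 0, "claw": 15}

```text
t: 18.3
tcp_pos: [0.4587, 0.02, 0.0953]
ee_rot: [-3.132, -0.233, -0.016]
ft_force: [0.5, 0.0, 5.7]
opening: 0.0233
```

Run:
```python
from h import *
go([.456,.0197,.0953],8.5,1);dr()
```

```text
t 18.30 tcp [458.7  20.   95.3] yaw 8.51 tilt(deg) [0.58 0.11] F [0.5 0.  5.7] op 23.3
[-2.7 -0.1 -0. ] [-0.0004 -0.0103  0.0002]
t 18.30 along -82.7 across -0.0 z 95.29 yaw-8.5 0.01 F [0.5 0.  5.7] N 10.0
```

>>> carry_out:
  plan:
    - {"dx": -3, "dy": 0, "dz": 0.8, "wx": -0.001, "wy": -0.012, "wz": 0, "claw": 15}
    - {"dx": -1.5, "dy": 0, "dz": 0.8, "wx": 0, "wy": -0.004, "wz": 0, "claw": 15}

```text
t: 18.55
tcp_pos: [0.4567, 0.0198, 0.0953]
ee_rot: [3.132, 0.233, 0.0]
ft_force: [0.2, 0.5, 4.5]
opening: 0.0229
```

Run:
```python
from h import *
go([.456,.0197,.0953],8.5,1);dr()
```

```text
t 18.55 tcp [456.7  19.8  95.3] yaw 8.51 tilt(deg) [ 0.01 -0.03] F [0.2 0.5 4.5] op 22.9
[-0.7 -0.  -0. ] [ 0.0006 -0.0001  0.0002]
t 18.55 along -84.7 across 0.0 z 95.28 yaw-8.5 0.01 F [0.2 0.5 4.5] N 8.8
```

>>> carry_out:
  plan:
    - {"dx": -1.5, "dy": 0, "dz": 0.85, "wx": 0, "wy": -0.004, "wz": 0, "claw": 15}
    - {"dx": 2, "dy": 0, "dz": 0.85, "wx": 0, "wy": -0.004, "wz": 0, "claw": 15}
    - {"dx": 4, "dy": 0, "dz": 0.85, "wx": 0, "wy": -0.004, "wz": 0, "claw": 15}

```text
t: 18.92
tcp_pos: [0.464, 0.0209, 0.0953]
ee_rot: [3.132, 0.233, -0.008]
ft_force: [-0.2, 0.1, 6.7]
opening: 0.0229
```

Run:
```python
from h import *
go([.456,.0197,.0953],8.5,1);dr()
```

```text
t 18.93 tcp [464.   20.9  95.3] yaw 8.50 tilt(deg) [-0.28 -0.07] F [-0.2  0.1  6.7] op 22.9
[-8.1 -0.   0. ] [0.0004 0.0051 0.0001]
t 18.93 along -77.4 across -0.0 z 95.30 yaw-8.5 0.00 F [-0.2  0.1  6.7] N 11.0
```

>>> carry_out:
  plan:
    - {"dx": 5, "dy": 0, "dz": 0.8, "wx": 0, "wy": 0.001, "wz": 0, "claw": 15}
    - {"dx": 5, "dy": 0, "dz": 0.8, "wx": 0, "wy": -0.002, "wz": 0, "claw": 15}
    - {"dx": 5, "dy": 0, "dz": 0.8, "wx": 0, "wy": -0.002, "wz": 0, "claw": 15}

```text
t: 19.3
tcp_pos: [0.4817, 0.0234, 0.0953]
ee_rot: [3.133, 0.233, -0.003]
ft_force: [-1.0, 0.6, 6.1]
opening: 0.023
```

Run:
```python
from h import *
go([.456,.0197,.0953],8.5,1);dr()
```

```text
t 19.30 tcp [481.7  23.4  95.3] yaw 8.50 tilt(deg) [-0.12 -0.03] F [-1.   0.6  6.1] op 23.0
[-25.9  -0.1   0.1] [0.0003 0.0022 0.0001]
t 19.30 along -59.5 across -0.1 z 95.33 yaw-8.5 0.00 F [-1.   0.6  6.1] N 10.4
```

>>> carry_out:
  plan:
    - {"dx": 5, "dy": 0, "dz": 0.8, "wx": 0, "wy": -0.001, "wz": 0, "claw": 15}
    - {"dx": 5, "dy": 0, "dz": 0.8, "wx": 0, "wy": -0.002, "wz": 0, "claw": 15}
    - {"dx": 5, "dy": 0, "dz": 0.8, "wx": 0, "wy": -0.002, "wz": 0, "claw": 15}
    - {"dx": 5, "dy": 0, "dz": 0.8, "wx": 0, "wy": -0.002, "wz": 0, "claw": 15}

```text
t: 19.8
tcp_pos: [0.5052, 0.0269, 0.0953]
ee_rot: [3.133, 0.233, -0.002]
ft_force: [0.7, -0.5, 6.1]
opening: 0.0229
```

Run:
```python
from h import *
go([.456,.0197,.0953],8.5,1);dr()
```

```text
t 19.80 tcp [505.2  26.9  95.3] yaw 8.51 tilt(deg) [-0.09 -0.02] F [ 0.7 -0.5  6.1] op 22.9
[-49.7  -0.1   0.1] [0.0001 0.0016 0.0001]
t 19.80 along -35.7 across -0.1 z 95.33 yaw-8.5 0.01 F [ 0.7 -0.5  6.1] N 10.4
```

>>> carry_out:
  plan:
    - {"dx": 5, "dy": 0, "dz": 0.78, "wx": 0, "wy": -0.001, "wz": 0, "claw": 15}
    - {"dx": 5, "dy": 0, "dz": 0.78, "wx": 0, "wy": -0.002, "wz": 0, "claw": 15}
    - {"dx": 5, "dy": 0, "dz": 0.78, "wx": 0, "wy": -0.002, "wz": 0, "claw": 15}
    - {"dx": 5, "dy": 0, "dz": 0.78, "wx": 0, "wy": -0.002, "wz": 0, "claw": 15}
    - {"dx": 5, "dy": 0, "dz": 0.78, "wx": 0, "wy": -0.002, "wz": 0, "claw": 15}

```text
t: 20.42
tcp_pos: [0.5343, 0.0312, 0.0953]
ee_rot: [3.133, 0.233, -0.003]
ft_force: [-0.3, 0.5, 5.9]
opening: 0.0227
```

Run:
```python
from h import *
go([.456,.0197,.0953],8.5,1);dr()
```

```text
t 20.43 tcp [534.3  31.2  95.3] yaw 8.51 tilt(deg) [-0.11 -0.01] F [-0.3  0.5  5.9] op 22.7
[-79.2  -0.2   0.2] [-0.      0.0019  0.0002]
t 20.43 along -6.2 across -0.1 z 95.33 yaw-8.5 0.01 F [-0.3  0.5  5.9] N 10.2
```

>>> carry_out:
  plan:
    - {"dx": 5, "dy": 0, "dz": 0.78, "wx": 0, "wy": 0, "wz": 0, "claw": 15}
    - {"dx": 5, "dy": 0, "dz": 0.78, "wx": 0, "wy": -0.002, "wz": 0, "claw": 15}
    - {"dx": 5, "dy": 0, "dz": 0.78, "wx": 0, "wy": -0.002, "wz": 0, "claw": 15}
    - {"dx": 5, "dy": 0, "dz": 0.78, "wx": 0, "wy": -0.002, "wz": 0, "claw": 15}
    - {"dx": 5, "dy": 0, "dz": 0.78, "wx": 0, "wy": -0.002, "wz": 0, "claw": 15}

```text
t: 21.05
tcp_pos: [0.5633, 0.0355, 0.0954]
ee_rot: [3.133, 0.233, -0.002]
ft_force: [-0.7, 0.1, 4.5]
opening: 0.0233
```

Run:
```python
from h import *
go([.456,.0197,.0953],8.5,1);dr()
```

```text
t 21.05 tcp [563.3  35.5  95.4] yaw 8.51 tilt(deg) [-0.09 -0.01] F [-0.7  0.1  4.5] op 23.3
[-108.4   -0.3    0.2] [-0.      0.0015  0.0002]
t 21.05 along 23.0 across -0.2 z 95.36 yaw-8.5 0.01 F [-0.7  0.1  4.5] N 8.8
```

>>> carry_out:
  plan:
    - {"dx": 5, "dy": -0.1, "dz": 0.85, "wx": 0, "wy": 0, "wz": 0, "claw": 15}
    - {"dx": 5, "dy": 0, "dz": 0.85, "wx": 0, "wy": -0.002, "wz": 0, "claw": 15}
    - {"dx": 5, "dy": 0, "dz": 0.85, "wx": 0, "wy": -0.002, "wz": 0, "claw": 15}
    - {"dx": 5, "dy": 0, "dz": 0.85, "wx": 0, "wy": -0.002, "wz": 0, "claw": 15}
    - {"dx": 5, "dy": 0, "dz": 0.85, "wx": 0, "wy": -0.002, "wz": 0, "claw": 15}

```text
t: 21.68
tcp_pos: [0.5925, 0.0398, 0.0954]
ee_rot: [3.133, 0.233, -0.001]
ft_force: [-0.3, 0.4, 5.4]
opening: 0.0231
```

Run:
```python
from h import *
go([.456,.0197,.0953],8.5,1);dr()
```

```text
t 21.68 tcp [592.5  39.8  95.4] yaw 8.51 tilt(deg) [-0.04 -0.01] F [-0.3  0.4  5.4] op 23.1
[-137.9   -0.3    0.2] [0.0001 0.0006 0.0002]
t 21.68 along 52.5 across -0.2 z 95.39 yaw-8.5 0.01 F [-0.3  0.4  5.4] N 9.7
```

>>> carry_out:
  plan:
    - {"dx": 5, "dy": -0.1, "dz": 0.88, "wx": 0, "wy": -0.001, "wz": 0, "claw": 15}
    - {"dx": 5, "dy": 0, "dz": 0.88, "wx": 0, "wy": -0.002, "wz": 0, "claw": 15}
    - {"dx": 5, "dy": 0, "dz": 0.88, "wx": 0, "wy": -0.002, "wz": 0, "claw": 15}
    - {"dx": 4, "dy": 0, "dz": 0.88, "wx": 0, "wy": -0.002, "wz": 0, "claw": 15}

```text
t: 22.18
tcp_pos: [0.6148, 0.0432, 0.0954]
ee_rot: [3.133, 0.233, -0.001]
ft_force: [-0.4, 0.5, 5.4]
opening: 0.0233
```

Run:
```python
from h import *
go([.456,.0197,.0953],8.5,1);dr();snap("wrist","w15")
```

```text
t 22.18 tcp [614.8  43.2  95.4] yaw 8.51 tilt(deg) [-0.03 -0.02] F [-0.4  0.5  5.4] op 23.3
[-160.5   -0.3    0.2] [0.0002 0.0005 0.0002]
t 22.18 along 75.1 across -0.3 z 95.41 yaw-8.5 0.01 F [-0.4  0.5  5.4] N 9.7
```

View pics/w15.png

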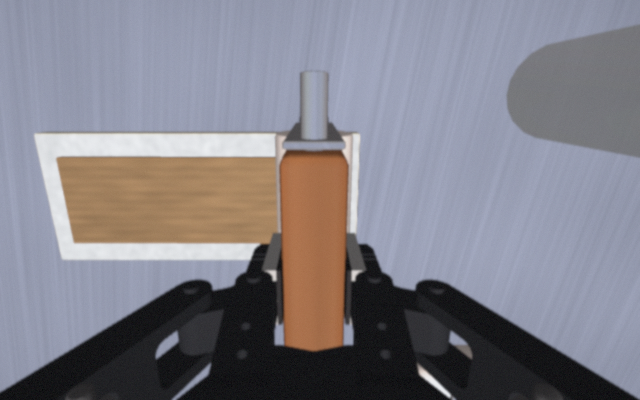

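Run:
```python
from h import *
print(cast("top",[[273,149]],.17), cast("side",[[321,148]],.17))
print(cast("top",[[277,157]],.1))
dr()
```

```text
[[0.75449081 0.13815478 0.17      ]] [[0.75064999 0.13135496 0.17      ]]
[[0.74323137 0.13175092 0.1       ]]
t 22.23 along 76.0 across -0.2 z 95.39 yaw-8.5 0.02 F [1.2 1.  4.9] N 9.2
```

>>> carry_out:
  plan:
    - {"dx": 4, "dy": -0.2, "dz": 0.88, "wx": 0, "wy": -0.002, "wz": 0, "claw": 15}
    - {"dx": 2.5, "dy": 0, "dz": 0.88, "wx": 0, "wy": -0.003, "wz": 0, "claw": 15}
    - {"dx": 0, "dy": 0, "dz": 0.85, "wx": 0, "wy": -0.003, "wz": 0, "claw": 15}

```text
t: 22.6
tcp_pos: [0.6242, 0.0445, 0.0954]
ee_rot: [3.132, 0.233, -0.004]
ft_force: [0.3, 1.1, 6.0]
opening: 0.0232
```

Run:
```python
from h import *
go([.456,.0197,.0953],8.5,1);dr()
```

```text
t 22.60 tcp [624.2  44.5  95.4] yaw 8.51 tilt(deg) [-0.13 -0.05] F [0.3 1.1 6. ] op 23.2
[-170.    -0.3    0.5] [0.0006 0.0024 0.0002]
t 22.60 along 84.6 across -0.3 z 95.37 yaw-8.5 0.01 F [0.3 1.1 6. ] N 10.3
```

>>> carry_out:
  plan:
    - {"dx": 0.8, "dy": 0, "dz": 0.85, "wx": 0, "wy": -0.001, "wz": 0, "claw": 15}
    - {"dx": -2, "dy": 0, "dz": 0.85, "wx": 0, "wy": -0.003, "wz": 0, "claw": 15}
    - {"dx": -5, "dy": 0, "dz": 0.85, "wx": 0, "wy": -0.004, "wz": 0, "claw": 15}
    - {"dx": -5, "dy": 0, "dz": 0.85, "wx": 0, "wy": -0.004, "wz": 0, "claw": 15}

```text
t: 23.1
tcp_pos: [0.6164, 0.0434, 0.0954]
ee_rot: [3.132, 0.233, -0.009]
ft_force: [-0.0, -0.3, 5.9]
opening: 0.0228
```

Run:
```python
from h import *
go([.456,.0197,.0953],8.5,1);dr()
```

```text
t 23.10 tcp [616.4  43.4  95.4] yaw 8.52 tilt(deg) [-0.31 -0.09] F [-0.  -0.3  5.9] op 22.8
[-162.2   -0.3    1. ] [0.0007 0.0056 0.0003]
t 23.10 along 76.7 across -0.2 z 95.38 yaw-8.5 0.02 F [-0.  -0.3  5.9] N 10.2
```

>>> carry_out:
  plan:
    - {"dx": -5.5, "dy": 0, "dz": 0.83, "wx": 0.001, "wy": 0.002, "wz": 0, "claw": 15}
    - {"dx": -5.5, "dy": 0, "dz": 0.83, "wx": 0, "wy": -0.002, "wz": 0, "claw": 15}
    - {"dx": -5.5, "dy": 0, "dz": 0.83, "wx": 0, "wy": -0.002, "wz": 0, "claw": 15}
    - {"dx": -5.5, "dy": 0, "dz": 0.83, "wx": 0, "wy": -0.002, "wz": 0, "claw": 15}

```text
t: 23.6
tcp_pos: [0.5973, 0.0405, 0.0954]
ee_rot: [-3.133, -0.233, 0.001]
ft_force: [-0.7, 0.7, 5.4]
opening: 0.0228
```

Run:
```python
from h import *
go([.456,.0197,.0953],8.5,1);dr()
```

```text
t 23.60 tcp [597.3  40.5  95.4] yaw 8.52 tilt(deg) [-0.02  0.  ] F [-0.7  0.7  5.4] op 22.8
[-142.8   -0.3    0.2] [-0.0001  0.0004  0.0004]
t 23.60 along 57.4 across -0.2 z 95.42 yaw-8.5 0.02 F [-0.7  0.7  5.4] N 9.7
```

>>> carry_out:
  plan:
    - {"dx": -5.5, "dy": 0, "dz": 0.85, "wx": 0, "wy": -0.002, "wz": 0, "claw": 15}
    - {"dx": -5.5, "dy": 0, "dz": 0.85, "wx": 0, "wy": -0.002, "wz": 0, "claw": 15}
    - {"dx": -5.5, "dy": 0, "dz": 0.85, "wx": 0, "wy": -0.002, "wz": 0, "claw": 15}
    - {"dx": -5.5, "dy": 0, "dz": 0.84, "wx": 0, "wy": -0.003, "wz": 0, "claw": 15}
    - {"dx": -5.5, "dy": 0, "dz": 0.84, "wx": 0, "wy": -0.003, "wz": 0, "claw": 15}

```text
t: 24.22
tcp_pos: [0.5735, 0.037, 0.0954]
ee_rot: [3.133, 0.233, -0.001]
ft_force: [0.8, 0.8, 5.6]
opening: 0.0233
```

Run:
```python
from h import *
go([.456,.0197,.0953],8.5,1);dr()
```

```text
t 24.23 tcp [573.5  37.   95.4] yaw 8.52 tilt(deg) [-0.04 -0.01] F [0.8 0.8 5.6] op 23.3
[-118.7   -0.3    0.2] [-0.      0.0008  0.0003]
t 24.23 along 33.3 across -0.2 z 95.40 yaw-8.5 0.02 F [0.8 0.8 5.6] N 9.9
```

>>> carry_out:
  plan:
    - {"dx": -6, "dy": 0, "dz": 0.84, "wx": 0, "wy": -0.002, "wz": 0, "claw": 15}
    - {"dx": -6, "dy": 0, "dz": 0.84, "wx": 0, "wy": -0.002, "wz": 0, "claw": 15}
    - {"dx": -6, "dy": 0, "dz": 0.83, "wx": 0, "wy": -0.002, "wz": 0, "claw": 15}
    - {"dx": -6, "dy": 0, "dz": 0.82, "wx": 0, "wy": -0.003, "wz": 0, "claw": 15}
    - {"dx": -6, "dy": 0, "dz": 0.82, "wx": 0, "wy": -0.003, "wz": 0, "claw": 15}

```text
t: 24.85
tcp_pos: [0.5473, 0.0331, 0.0954]
ee_rot: [3.133, 0.233, -0.001]
ft_force: [-0.3, 0.7, 5.9]
opening: 0.0229
```

Run:
```python
from h import *
go([.456,.0197,.0953],8.5,1);dr()
```

```text
t 24.85 tcp [547.3  33.1  95.4] yaw 8.52 tilt(deg) [-0.05 -0.01] F [-0.3  0.7  5.9] op 22.9
[-92.3  -0.2   0.1] [0.0001 0.0008 0.0003]
t 24.85 along 6.9 across -0.2 z 95.35 yaw-8.5 0.02 F [-0.3  0.7  5.9] N 10.2
```

>>> carry_out:
  plan:
    - {"dx": -6, "dy": 0, "dz": 0.8, "wx": 0, "wy": -0.002, "wz": 0, "claw": 15}
    - {"dx": -6, "dy": 0, "dz": 0.8, "wx": 0, "wy": -0.002, "wz": 0, "claw": 15}
    - {"dx": -6, "dy": 0, "dz": 0.8, "wx": 0, "wy": -0.002, "wz": 0, "claw": 15}
    - {"dx": -6, "dy": 0, "dz": 0.8, "wx": 0, "wy": -0.003, "wz": 0, "claw": 15}
    - {"dx": -6, "dy": 0, "dz": 0.8, "wx": 0, "wy": -0.003, "wz": 0, "claw": 15}

```text
t: 25.48
tcp_pos: [0.5212, 0.0293, 0.0953]
ee_rot: [3.133, 0.233, -0.001]
ft_force: [-0.8, 0.6, 6.9]
opening: 0.0231
```

Run:
```python
from h import *
go([.456,.0197,.0953],8.5,1);dr()
```

```text
t 25.48 tcp [521.2  29.3  95.3] yaw 8.52 tilt(deg) [-0.04 -0.02] F [-0.8  0.6  6.9] op 23.1
[-65.9  -0.2   0.1] [0.0002 0.0007 0.0003]
t 25.48 along -19.5 across -0.1 z 95.34 yaw-8.5 0.02 F [-0.8  0.6  6.9] N 11.2
```

>>> carry_out:
  plan:
    - {"dx": -6, "dy": 0, "dz": 0.76, "wx": 0, "wy": -0.002, "wz": 0, "claw": 15}
    - {"dx": -6, "dy": 0, "dz": 0.76, "wx": 0, "wy": -0.002, "wz": 0, "claw": 15}
    - {"dx": -6, "dy": 0, "dz": 0.76, "wx": 0, "wy": -0.002, "wz": 0, "claw": 15}
    - {"dx": -6, "dy": 0, "dz": 0.76, "wx": 0, "wy": -0.003, "wz": 0, "claw": 15}
    - {"dx": -6, "dy": 0, "dz": 0.76, "wx": 0, "wy": -0.003, "wz": 0, "claw": 15}

```text
t: 26.1
tcp_pos: [0.4951, 0.0255, 0.0953]
ee_rot: [3.133, 0.233, -0.001]
ft_force: [0.1, 0.2, 6.6]
opening: 0.023
```

Run:
```python
from h import *
go([.456,.0197,.0953],8.5,1);dr()
```

```text
t 26.10 tcp [495.1  25.5  95.3] yaw 8.52 tilt(deg) [-0.04 -0.02] F [0.1 0.2 6.6] op 23.0
[-39.6  -0.1   0. ] [0.0003 0.0008 0.0004]
t 26.10 along -45.9 across -0.1 z 95.31 yaw-8.5 0.02 F [0.1 0.2 6.6] N 10.9
```

>>> carry_out:
  plan:
    - {"dx": -6, "dy": 0, "dz": 0.74, "wx": 0, "wy": -0.002, "wz": 0, "claw": 15}
    - {"dx": -6, "dy": 0, "dz": 0.74, "wx": 0, "wy": -0.002, "wz": 0, "claw": 15}
    - {"dx": -6, "dy": 0, "dz": 0.74, "wx": 0, "wy": -0.002, "wz": 0, "claw": 15}
    - {"dx": -6, "dy": 0, "dz": 0.74, "wx": 0, "wy": -0.003, "wz": 0, "claw": 15}
    - {"dx": -6, "dy": 0, "dz": 0.74, "wx": 0, "wy": -0.003, "wz": 0, "claw": 15}

```text
t: 26.72
tcp_pos: [0.4692, 0.0216, 0.0953]
ee_rot: [3.133, 0.233, -0.001]
ft_force: [0.3, 0.3, 7.7]
opening: 0.0227
```

Run:
```python
from h import *
go([.456,.0197,.0953],8.5,1);dr()
```

```text
t 26.73 tcp [469.2  21.6  95.3] yaw 8.52 tilt(deg) [-0.02 -0.02] F [0.3 0.3 7.7] op 22.7
[-13.4  -0.1  -0. ] [0.0004 0.0004 0.0003]
t 26.73 along -72.1 across -0.1 z 95.29 yaw-8.5 0.02 F [0.3 0.3 7.7] N 12.0
```

>>> carry_out:
  plan:
    - {"dx": -5, "dy": 0, "dz": 0.66, "wx": 0, "wy": -0.003, "wz": 0, "claw": 15}
    - {"dx": -5, "dy": 0, "dz": 0.66, "wx": 0, "wy": -0.003, "wz": 0, "claw": 15}
    - {"dx": -4, "dy": 0, "dz": 0.66, "wx": 0, "wy": -0.003, "wz": 0, "claw": 15}

```text
t: 27.1
tcp_pos: [0.4572, 0.0198, 0.0953]
ee_rot: [3.132, 0.233, -0.005]
ft_force: [-0.8, 0.6, 6.9]
opening: 0.023
```

Run:
```python
from h import *
go([.456,.0197,.0953],8.5,1);dr()
```

```text
t 27.10 tcp [457.2  19.8  95.3] yaw 8.52 tilt(deg) [-0.17 -0.05] F [-0.8  0.6  6.9] op 23.0
[-1.2 -0.   0. ] [0.0004 0.0031 0.0004]
t 27.10 along -84.2 across -0.0 z 95.30 yaw-8.5 0.02 F [-0.8  0.6  6.9] N 11.2
```

>>> carry_out:
  plan:
    - {"dx": -1.8, "dy": 0, "dz": 0.65, "wx": 0, "wy": -0.002, "wz": 0, "claw": 15}
    - {"dx": 0, "dy": 0, "dz": 0.4, "wx": 0, "wy": 0, "wz": 0, "claw": 15}

```text
t: 27.35
tcp_pos: [0.456, 0.0196, 0.0953]
ee_rot: [3.132, 0.233, -0.004]
ft_force: [-0.7, 0.1, 5.2]
opening: 0.0231
```

Run:
```python
from h import *
go([.456,.0197,.0953],8.5,1);dr()
```

```text
t 27.35 tcp [456.   19.6  95.3] yaw 8.52 tilt(deg) [-0.15 -0.04] F [-0.7  0.1  5.2] op 23.1
[ 0.1 -0.   0. ] [0.0002 0.0027 0.0003]
t 27.35 along -85.5 across -0.0 z 95.31 yaw-8.5 0.02 F [-0.7  0.1  5.2] N 9.5
```

>>> carry_out:
  plan:
    - {"dx": 0, "dy": 0, "dz": -6, "wx": 0, "wy": 0, "wz": 0, "claw": 15}
    - {"dx": 0, "dy": 0, "dz": -20, "wx": 0, "wy": 0, "wz": 0, "claw": 15}
    - {"dx": 0, "dy": 0, "dz": -40, "wx": 0, "wy": 0, "wz": 0, "claw": 15}
    - {"dx": 0, "dy": 0, "dz": -45, "wx": 0, "wy": 0, "wz": 0, "claw": 15}
    - {"dx": 0, "dy": 0, "dz": -15, "wx": 0, "wy": 0, "wz": 0, "claw": 15}

```text
t: 27.98
tcp_pos: [0.4493, 0.0189, 0.2197]
ee_rot: [3.131, 0.232, -0.037]
ft_force: [0.5, 0.4, -4.2]
opening: 0.0232
```

Run:
```python
from h import *
snap("wrist","w16")
go([.4914,-.265,.23],2.2,9);dr()
```

```text
t 28.02 tcp [449.4  19.  220.4] yaw 8.49 tilt(deg) [-1.29 -0.19] F [ 0.5 -0.3 -3.3] op 23.2
[-0.1 31.9 -1.1] [0.0001 0.0025 0.0122]
[ 0.3 31.9 -1.1] [0.0001 0.0025 0.0122]
[ 0.7 31.9 -1.1] [0.0001 0.0025 0.0122]
[ 1.1 31.9 -1.1] [0.0001 0.0025 0.0122]
[ 1.5 31.9 -1.1] [0.0001 0.0025 0.0122]
[ 1.9 31.8 -1.1] [0.0001 0.0025 0.0122]
[ 2.3 31.8 -1.1] [0.0001 0.0025 0.0122]
[ 2.7 31.8 -1.1] [0.0001 0.0025 0.0122]
[ 3.1 31.8 -1.1] [0.0001 0.0025 0.0122]
t 28.02 along -92.0 across 0.3 z 220.39 yaw-8.5 -0.01 F [ 0.5 -0.3 -3.3] N 1.0
```

View pics/w16.png

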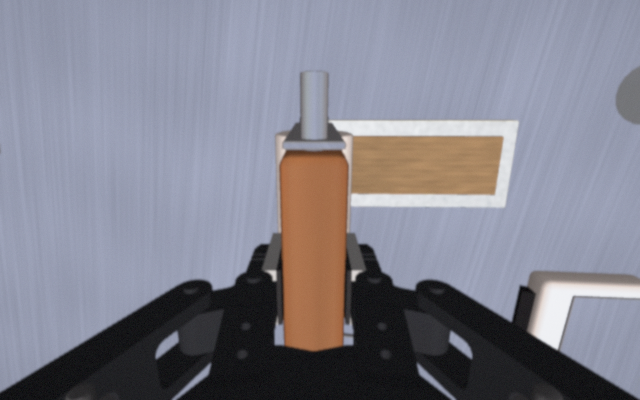

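>>> carry_out:
  plan:
    - {"dx": 2, "dy": 20, "dz": -4, "wx": 0, "wy": 0.01, "wz": 0.012, "claw": 15}
    - {"dx": 2, "dy": 32, "dz": -2, "wx": 0, "wy": 0.008, "wz": 0.014, "claw": 15}
    - {"dx": 2, "dy": 38, "dz": -1, "wx": 0, "wy": 0.004, "wz": 0.014, "claw": 15}
    - {"dx": 2, "dy": 38, "dz": -1, "wx": 0, "wy": 0.003, "wz": 0.014, "claw": 15}
    - {"dx": 2, "dy": 38, "dz": -1, "wx": 0, "wy": 0.003, "wz": 0.014, "claw": 15}

```text
t: 28.65
tcp_pos: [0.4739, -0.151, 0.2232]
ee_rot: [-3.139, -0.126, 0.014]
ft_force: [-0.2, 0.0, -4.3]
opening: 0.0232
```

Run:
```python
from h import *
go([.4914,-.265,.23],2.2,4)
```

```text
t 28.65 tcp [ 473.9 -151.   223.2] yaw 4.61 tilt(deg) [-0.51 -0.01] F [-0.2  0.  -4.3] op 23.2
[ 2.  28.8 -1.7] [-0.0001  0.0022  0.0105]
[ 2.3 28.7 -1.7] [-0.0001  0.0022  0.0105]
[ 2.7 28.7 -1.7] [-0.0001  0.0022  0.0105]
[ 3.  28.7 -1.7] [-0.0001  0.0022  0.0105]
```

>>> carry_out:
  plan:
    - {"dx": 2, "dy": 29, "dz": -3, "wx": 0, "wy": 0.004, "wz": 0.011, "claw": 15}
    - {"dx": 3, "dy": 28, "dz": -2, "wx": 0, "wy": 0.003, "wz": 0.011, "claw": 15}
    - {"dx": 3, "dy": 22, "dz": -1, "wx": 0, "wy": 0.002, "wz": 0.011, "claw": 15}
    - {"dx": 2, "dy": 14, "dz": 0, "wx": 0, "wy": 0, "wz": 0.008, "claw": 15}
    - {"dx": 0, "dy": 0, "dz": 0, "wx": 0, "wy": 0, "wz": 0, "claw": 15}

```text
t: 29.28
tcp_pos: [0.481, -0.2565, 0.2214]
ee_rot: [3.141, 0.033, -0.028]
ft_force: [-0.0, 0.9, -4.8]
opening: 0.0229
```

Run:
```python
from h import *
go([.4914,-.265,.2],2.2,2)
```

```text
t 29.27 tcp [ 481.  -256.5  221.4] yaw 1.22 tilt(deg) [-1.01 -0.03] F [-0.   0.9 -4.8] op 22.9
[ 5.3  4.4 10.6] [-0.      0.0088 -0.0086]
[ 5.2  4.4 10.7] [-0.      0.0088 -0.0086]
```

>>> carry_out:
  plan:
    - {"dx": 8, "dy": 5, "dz": 0, "wx": 0, "wy": 0.015, "wz": -0.015, "claw": 15}
    - {"dx": 0, "dy": 0, "dz": 0, "wx": 0, "wy": 0, "wz": 0, "claw": 15}
    - {"dx": 0, "dy": 0, "dz": 0, "wx": 0, "wy": 0, "wz": 0, "claw": 15}

```text
t: 29.65
tcp_pos: [0.4894, -0.2585, 0.2202]
ee_rot: [-3.137, -0.064, 0.006]
ft_force: [0.3, 0.9, -4.4]
opening: 0.0232
```

Run:
```python
from h import *
go([.4914,-.265,.2],2.2,2)
```

```text
t 29.65 tcp [ 489.4 -258.5  220.2] yaw 2.35 tilt(deg) [-0.22  0.2 ] F [ 0.3  0.9 -4.4] op 23.2
[ 0.9  3.3 10.1] [-0.0018  0.0018  0.0013]
[ 0.9  3.3 10.1] [-0.0018  0.0018  0.0013]
```

>>> carry_out:
  plan:
    - {"dx": 2, "dy": 6, "dz": 3, "wx": -0.003, "wy": 0.004, "wz": 0.002, "claw": 15}
    - {"dx": 0, "dy": 0, "dz": 0, "wx": 0, "wy": 0, "wz": 0, "claw": 15}
    - {"dx": 0, "dy": 0, "dz": 0, "wx": 0, "wy": 0, "wz": 0, "claw": 15}

```text
t: 30.02
tcp_pos: [0.4921, -0.2638, 0.2172]
ee_rot: [-3.14, -0.064, -0.001]
ft_force: [-0.7, 1.0, -5.2]
opening: 0.023
```

Run:
```python
from h import *
go([.4914,-.265,.19],2.2,2)
snap("wrist","w17")
```

```text
t 30.02 tcp [ 492.1 -263.8  217.2] yaw 2.33 tilt(deg) [0.05 0.05] F [-0.7  1.  -5.2] op 23.0
[-0.4  0.6 13.6] [-0.0004 -0.0004  0.0011]
[-0.4  0.6 13.6] [-0.0004 -0.0004  0.0011]
```

View pics/w17.png

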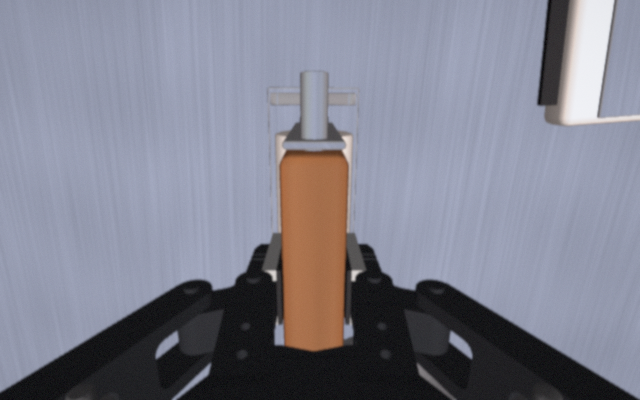

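>>> carry_out:
  plan:
    - {"dx": -0.6, "dy": 1.2, "dz": 10, "wx": 0, "wy": 0, "wz": 0.002, "claw": 15}
    - {"dx": 0, "dy": 0, "dz": 14, "wx": 0, "wy": 0, "wz": 0, "claw": 15}
    - {"dx": 0, "dy": 0, "dz": 8, "wx": 0, "wy": 0, "wz": 0, "claw": 15}
    - {"dx": 0, "dy": 0, "dz": 0, "wx": 0, "wy": 0, "wz": 0, "claw": 15}

```text
t: 30.58
tcp_pos: [0.4909, -0.2647, 0.1821]
ee_rot: [-3.139, -0.06, 0.001]
ft_force: [-1.7, 0.2, -4.6]
opening: 0.023
```

Run:
```python
from h import *
go([.4914,-.265,.13],2.2,2)
```

```text
t 30.57 tcp [ 490.9 -264.7  182.1] yaw 2.20 tilt(deg) [-0.05  0.09] F [-1.7  0.2 -4.6] op 23.0
[ 0.3  0.2 26. ] [-0.0008  0.0004  0.    ]
[ 0.3  0.2 26. ] [-0.0008  0.0004  0.    ]
```

>>> carry_out:
  plan:
    - {"dx": 0.5, "dy": 0.3, "dz": 12, "wx": -0.001, "wy": 0.001, "wz": 0, "claw": 15}
    - {"dx": 0, "dy": 0, "dz": 18, "wx": 0, "wy": 0, "wz": 0, "claw": 15}
    - {"dx": 0, "dy": 0, "dz": 14, "wx": 0, "wy": 0, "wz": 0, "claw": 15}
    - {"dx": 0, "dy": 0, "dz": 2, "wx": 0, "wy": 0, "wz": 0, "claw": 15}
    - {"dx": 0, "dy": 0, "dz": 0, "wx": 0, "wy": 0, "wz": 0, "claw": 15}

```text
t: 31.2
tcp_pos: [0.4924, -0.2654, 0.1339]
ee_rot: [3.141, 0.061, 0.003]
ft_force: [-0.4, 0.8, -3.9]
opening: 0.0233
```

Run:
```python
from h import *
go([.4914,-.265,.1],2.2,2)
```

```text
t 31.20 tcp [ 492.4 -265.4  133.9] yaw 2.23 tilt(deg) [ 0.11 -0.02] F [-0.4  0.8 -3.9] op 23.3
[-0.5 -0.2 16.9] [ 0.0002 -0.0009  0.0002]
[-0.5 -0.2 16.9] [ 0.0002 -0.0009  0.0002]
```

>>> carry_out:
  plan:
    - {"dx": -1, "dy": -0.4, "dz": 10, "wx": 0, "wy": -0.001, "wz": 0, "claw": 15}
    - {"dx": 0, "dy": 0, "dz": 12, "wx": 0, "wy": 0, "wz": 0, "claw": 15}
    - {"dx": 0, "dy": 0, "dz": 6, "wx": 0, "wy": 0, "wz": 0, "claw": 15}
    - {"dx": 0, "dy": 0, "dz": 0, "wx": 0, "wy": 0, "wz": 0, "claw": 15}

```text
t: 31.7
tcp_pos: [0.492, -0.2654, 0.1047]
ee_rot: [3.14, 0.061, 0.004]
ft_force: [-0.5, 0.8, -5.4]
opening: 0.0231
```

Run:
```python
from h import *
go([.4914,-.265,.0983],2.2,2)
```

```text
t 31.70 tcp [ 492.  -265.4  104.7] yaw 2.23 tilt(deg) [ 0.14 -0.07] F [-0.5  0.8 -5.4] op 23.1
[-0.3 -0.2  3.2] [ 0.0007 -0.0012  0.0003]
[-0.3 -0.2  3.2] [ 0.0007 -0.0012  0.0003]
```

>>> carry_out:
  plan:
    - {"dx": -0.6, "dy": -0.4, "dz": 3.5, "wx": 0.001, "wy": -0.002, "wz": 0, "claw": 15}
    - {"dx": 0, "dy": 0, "dz": 2, "wx": 0, "wy": 0, "wz": 0, "claw": 15}
    - {"dx": 0, "dy": 0, "dz": 0.5, "wx": 0, "wy": 0, "wz": 0, "claw": 15}

```text
t: 32.08
tcp_pos: [0.4918, -0.2653, 0.0988]
ee_rot: [3.14, 0.061, 0.002]
ft_force: [-0.0, 1.2, -2.8]
opening: 0.0232
```

Run:
```python
from h import *
go([.4914,-.265,.0983],2.2,1)
```

```text
t 32.08 tcp [ 491.8 -265.3   98.8] yaw 2.23 tilt(deg) [ 0.08 -0.05] F [-0.   1.2 -2.8] op 23.2
[-0.4 -0.3  0.5] [ 0.0009 -0.0014  0.0005]
```

Rod is touching the Vs; settle half a millimetre more and release.

>>> carry_out:
  plan:
    - {"dx": -0.3, "dy": 0, "dz": 0.5, "wx": 0.001, "wy": -0.001, "wz": 0, "claw": 15}
    - {"dx": 0, "dy": 0, "dz": 0.3, "wx": 0, "wy": 0, "wz": 0, "claw": 15}
    - {"dx": 0, "dy": 0, "dz": 0, "wx": 0, "wy": 0, "wz": 0, "claw": 28}
    - {"dx": 0, "dy": 0, "dz": 0, "wx": 0, "wy": 0, "wz": 0, "claw": 40}
    - {"dx": 0, "dy": 0, "dz": 0, "wx": 0, "wy": 0, "wz": 0, "claw": 46}

```text
t: 32.7
tcp_pos: [0.4935, -0.2668, 0.1004]
ee_rot: [3.138, 0.061, 0.009]
ft_force: [-0.0, -0.4, -0.3]
opening: 0.046
```

Run:
```python
from h import *
go([.4914,-.265,.2],2.2,3)
snap("wrist","w18")
```

```text
t 32.70 tcp [ 493.5 -266.8  100.4] yaw 2.21 tilt(deg) [ 0.34 -0.16] F [-0.  -0.4 -0.3] op 46.0
[ -0.5  -0.5 -33.2] [ 0.001  -0.0019  0.0001]
[ -0.5  -0.5 -33.2] [ 0.001  -0.0019  0.0001]
[ -0.6  -0.6 -33.2] [ 0.001  -0.0019  0.0001]
```

View pics/w18.png

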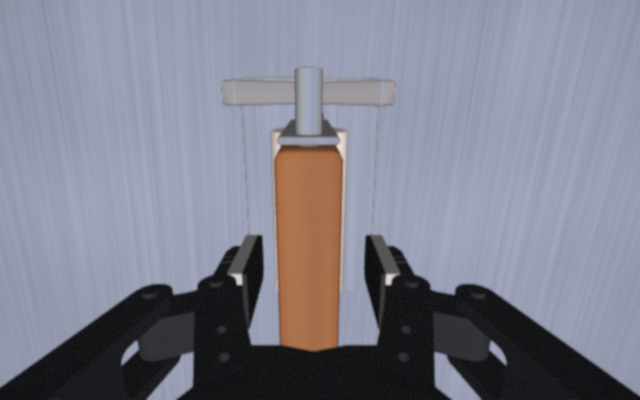

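Roller rests centred in the fork; fingers clear on both sides. Withdraw upward.

>>> carry_out:
  plan:
    - {"dx": -1, "dy": 0, "dz": -12, "wx": 0.001, "wy": -0.004, "wz": 0, "claw": 46}
    - {"dx": 0, "dy": 0, "dz": -25, "wx": 0, "wy": 0, "wz": 0, "claw": 46}
    - {"dx": 0, "dy": 0, "dz": -40, "wx": 0, "wy": 0, "wz": 0, "claw": 46}
    - {"dx": 0, "dy": -10, "dz": -50, "wx": 0, "wy": 0, "wz": 0, "claw": 46}
    - {"dx": 0, "dy": -40, "dz": -40, "wx": 0, "wy": 0, "wz": 0, "claw": 46}

```text
t: 33.38
tcp_pos: [0.4885, -0.2188, 0.2727]
ee_rot: [3.138, 0.049, -0.004]
ft_force: [0.8, 1.3, 0.4]
opening: 0.0461
```

>>> carry_out:
  plan:
    - {"dx": -5, "dy": -50, "dz": -10, "wx": 0, "wy": 0, "wz": 0, "claw": 46}
    - {"dx": -10, "dy": -50, "dz": 0, "wx": 0, "wy": 0, "wz": 0, "claw": 46}
    - {"dx": 0, "dy": -30, "dz": 0, "wx": 0, "wy": 0, "wz": 0, "claw": 46}
    - {"dx": 0, "dy": 0, "dz": 0, "wx": 0, "wy": 0, "wz": 0, "claw": 46}

```text
t: 33.88
tcp_pos: [0.471, -0.0838, 0.2904]
ee_rot: [3.137, 0.056, 0.019]
ft_force: [0.4, -1.3, 0.1]
opening: 0.0461
```

```bash
python3 - <<'E'
from h import *
dr()
snap("wrist","w19");snap("side","s19");snap("top","t19")
E
python3 -c "
import cv2
a=cv2.imread('pics/s19.png');cv2.imwrite('pics/s19b.png',cv2.resize(a[170:350,220:420],None,fx=4,fy=3.3,interpolation=2))"
```

```text
t 33.88 along -85.9 across -104.6 z 290.40 yaw-8.5 -6.46 F [ 0.4 -1.3  0.1] N 4.4
```

View pics/w19.png

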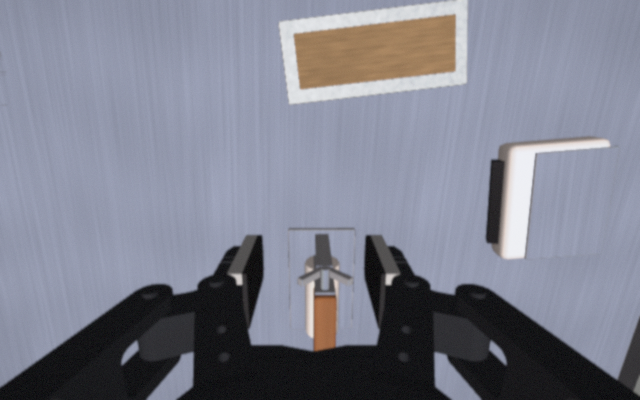

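View pics/s19b.png

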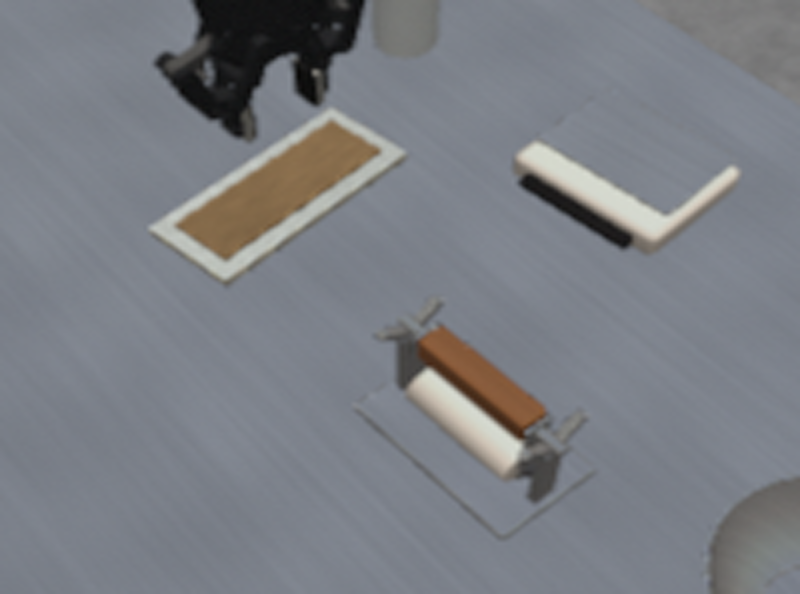

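View pics/t19.png

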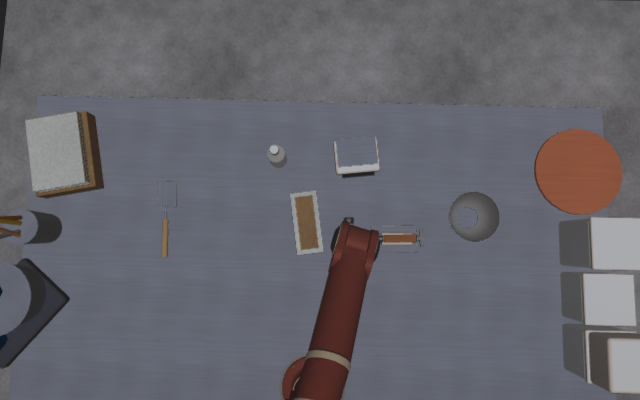

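Run:
```python
from h import *
pieces("s19","side","brown",.017,(258,203,322,250))
pieces("w19","wrist","brown",.017,(285,5,465,98))
pieces("w19","wrist","drum",.012,(270,0,475,110))
pieces("s19","side","drum",.012,(250,198,330,258))
```

```text
s19 brown rect c [538.9  31.5] size [176.7  58.1] ang 8.24 centroid [538.5  31.6]
w19 brown rect c [540.9  32.2] size [176.8  57.3] ang 8.45 centroid [541.2  32.3]
w19 drum rect c [540.8  32. ] size [211.2  91.7] ang 8.87 centroid [540.7  31.9]
s19 drum rect c [540.2  33.8] size [212.3  91.9] ang 8.60 centroid [539.6  33.7]
```

Card centred within about 1–2 mm, drum unmoved, roller hung. Handing in.

```bash
python3 -c "
from workcell import sign_off;print(sign_off())"
```

```text
the job is handed in; nothing more can be done
None
```

I laid the card on the drum, rolled it down and back, hung the roller in its stand, and handed in at about 34 s of the 72 s allowed. The sign-off gives no verdict, so the checks below are my own measurements.

- **Card:** It sits centred over the tape.
  - In the final wrist view the card and drum centres agree within 0.3 mm and their angles within about 0.4°.
  - The coarser side view put the card about 1.3 mm short of centre along the drum and 2.3 mm off across it. That includes its 2 mm calibration error, and I trusted the wrist view.
  - A wrist view just after placing put the card about 0.8 mm towards the near end, so the near border is slightly the narrower.
- **Rolling:** I rolled from the near end to the far end and back without lifting, about 85 mm either side of the card's centre. That leaves the last 4–5 mm at each end unrolled.
  - Pressing force read 9–12 N between moves. It peaked at 12 N late on the way back, after which I eased it.
  - The barrel stayed within about 0.02° of square.
  - At the start I touched down, drifted about 3 mm forward and went back to the near end before the full pass.
- **Roller and bench:** The roller hangs by its rod in both forks, seen from the wrist and side cameras. The drum has not visibly moved, and the scale, bowl, bottle and spatula look unmoved in the top view. The gripper is clear of everything.

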